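Fetch the support-bath cup from behind the cold reagents and load it on the bioprinter

ROBOT

A 6-joint arm with a two-finger parallel gripper is mounted at the origin on the work surface. World frame = base frame: x ahead of the robot, y to its left, z up, the work surface at z = 0. Lengths are in m, angles in rad, forces in N, time in s.
With the tool pointing down it reaches from about 0.375 to 0.9 m from the base axis. Payload 3.1 kg.
Tool frame: the origin (TCP) lies on the centre line of the jaws, within the pads' length; the fingertips stand robot.tip_reach ahead of it and the grasp point (between the pads) is the TCP (robot.tip_reach is the distance from the TCP to the fingertips, in m); z points along the fingers, y is the direction in which the jaws open and shut (so a half turn about z gives the same grasp; the last joint's range is limited). The gripper opens to 87 mm and grips with 3 to 60 N. Pads are 19 mm wide; open, the fingers measure 117 mm over their backs; the gripper's body (75 mm by 190 mm) begins 51 mm behind the grasp point.
Start: joints at [-1.349, 0.527, 1.433, -0, 1.181, -0.178], TCP at [0.244, -0.575, 0.242] pointing down, gripper open.
Joint ranges: [-3.08, 3.08], [-0.75, 2.2], [0.22, 2.44], [-1.43, 4.57], [0, 2.65], [-2.85, 2.85]. Speed limits (rad/s): [2.79, 2.79, 3.14, 3.14, 3.14, 3.14].

INTERFACE

Orientations are given as a unit quaternion [x, y, z, w].
In Python, from rig import telemetry, viewer, robot gives the robot as it stands. The module is installed in compiled form; this text tells all that it offers.
- The arm moves only by the tool step_arm, never from a script. Its argument "targets" is a list of rows, each an object of numbers: "dx", "dy", "dz": the shift along the tool's x, y, z in m; "rx", "ry", "rz": the turn, a rotation vector about the tool's x, y, z in degrees. In form: [{"dx": .., "dy": .., "dz": .., "rx": .., "ry": .., "rz": ..}, ...]. A call has exactly 5 rows; each row is the pose to reach, as a shift and turn from the pose measured when the call began, along the tool's axes at that moment; what a row does not reach only later rows make up. A row lasts 1/8 s, in which the tool goes at most 62.5 mm and 10.7 degrees, less where a joint would pass 70% of its speed; a pose out of reach is approached as far as the arm can. A call with a gripper value outside its range is refused whole. "gripper" is the opening, from 0 (shut) to 1 (fully open), set as the call begins (left out, the last holds). The fingers move at their own pace and stop on an object; "force" is the grip in N (left out, the last holds). Time passes only in rows, so rows that repeat a pose let the fingers close, or fill a call up. It gives the time, the measured TCP pose, the force and the opening at its end, in the units of the state.
- telemetry.get_obs(): the state, without advancing time (a new reading comes with each control period).
- viewer.camera(name): name is "scene" or "top" or "wrist"; returns a dict with "img" (420x560x3 uint8, blue, green, red), "depth" (420x560 float32, m along the optical axis (not along the pixel's ray), 0 where there is no reading), "K" (3x3 intrinsics, pixels), "k1" (the pictures are not rectified: a ray, as slopes to the right and down, at radius r is drawn at 1 + k1 r^2 times it, then the intrinsics apply), "R" (3x3) and "t" (3): a world point X has camera coordinates R X + t. Camera axes: x right, y down, z forward; pixel columns grow to the right and rows downward; lengths in m; the calibration is good to about 2 mm. A picture is of the moment at which its call begins.
- robot.hand_in(): hands the job in, once; it reports no verdict.
The state is a dict: "time": time; "q": joint angles; "joint_velocities": joint speeds; "joint_torque": joint torques, N m; "position": TCP position; "tool_rot": TCP orientation; "ft_force": force on the tool from outside, world axes, zero at the start; "moment": the same for the moment, N m; "grip_width": finger opening in m.
Only numpy, scipy, OpenCV 4.12 (cv2) and the standard library are available. Lean on these libraries where they do the work, as an engineer would, in place of code of your own. Each camera call takes 0.05 s, during which the arm holds its last target.

TASK

The low lidded cup at the back of the cold plate is hemmed in by three tall containers (amber bottle, square white bottle, cartridge on its foot): stand all three aside in the empty steel tray, then fetch the cup and set it in the middle of the round steel pad on the printer's stage. Then put the three tall containers back on the cold plate, each on the very place where it stood at the start. Keep all four upright, set them down rather than dropping them, and leave the small vial and the flat dish on the cold plate where they are.

Things in the scene. Friction and masses are not known exactly. Their poses are not given: they have to be found in the camera images.
- bottle_mid (a point): Tall container (loose): round amber glass bottle, white screw cap, straight body 46 mm in diameter, 130 mm tall over the cap. The point is its centre, 65 mm above its foot; z is up its axis. About 0.25 kg. Starts on one of the three places round the cup (front, left or right, see cold_plate_top); which one varies.
- square_mid (a point): Tall container (loose): white plastic bottle, square body 46 x 46 mm and 86 mm tall, narrow neck, blue cap, 115 mm tall over all. The point is on its centre line, 57.5 mm above its foot; x and y are square to its flat sides (within 10 degrees of the cold plate's x and y), z is up. About 0.2 kg. Place varies as for the bottle.
- cartridge_mid (a point): Tall container (loose): ivory syringe barrel 26 mm in diameter, standing upright in a black round foot 46 mm in diameter, 22 mm tall, fixed to it; flange 24 x 36 mm at 105 to 109 mm, black cap, 125 mm tall over all. The point is on its axis, on the barrel, 62.5 mm above the foot's underside; z is up. About 0.16 kg. Place varies as for the bottle.
- cup_mid (a point): The cup to fetch (loose): low round pale cup 44 mm in diameter, flat white lid 47 mm in diameter (the top 10 mm), 50 mm tall over all. The point is its centre, 25 mm above its foot; z is up. About 0.1 kg. It stands on the cold plate in the middle of the back row, between the left and right places.
- cold_plate_top (a point): Cold plate (fixed), white, 200 x 230 mm, aluminium top. Point: centre of the top face, 50 mm above the bench; x to its back (away from the robot, within 15 degrees), y to its left. Flat rings mark the places, (x, y) in mm: front (-48, 0), left (27, 62), right (27, -62), cup (27, 0); all stand within 6 mm of these. It and the steel tray may swap sides.
- side_tray: Empty steel tray (fixed) to set things aside in: 220 x 220 mm outside, floor 3 mm thick, rim 14 mm high, plus a narrow flange. Origin: centre of its underside, on the bench; x and y along its sides, z up.
- pad_top (a point): Round steel pad, 68 mm in diameter, 4 mm high, in the middle of the printer's black stage plate (170 x 140 mm, fixed). The point is the centre of the pad's top face, 78 mm above the bench. The stage rides on an aluminium axis that runs along the bench on the robot's left; it is locked, at a different place along the axis each time.
- vial_mid (a point): Bystander on the cold plate's front right corner (loose, light): small glass vial with aluminium cap, 22 mm in diameter, 28 mm tall; the point is its centre. Not to be moved.
- flat_dish_mid (a point): Bystander on the cold plate's front left corner (loose, light): flat round lidded dish, 39 mm in diameter, 13 mm tall; the point is its centre. Not to be moved.
Mind the look-alikes: they are no part of the job. Leave any pink look-alike of the part that bears cartridge_mid alone. What is shaped like the part that bears square_mid but purple is not meant.

How it is judged:
On the way, in this order (a step that is already met when the one before it is completed fails the run):
1. all three tall containers stand upright in the steel tray, let go, the cup still on the cold plate (x of bottle_mid in the frame of side_tray between -0.105 and 0.105 m and y of bottle_mid in the frame of side_tray between -0.105 and 0.105 m and z of each of bottle_mid, square_mid, cartridge_mid in the frame of side_tray below 0.085 m and angle between each of bottle_mid, square_mid, cartridge_mid's own z axis and vertical below 0.12 rad and contact force between the fingers and bottle below 0.05 N and linear speed of each of bottle, square_bottle, cartridge below 0.03 m/s and x of square_mid in the frame of side_tray between -0.105 and 0.105 m and y of square_mid in the frame of side_tray between -0.105 and 0.105 m and contact force between the fingers and square_bottle below 0.05 N and x of cartridge_mid in the frame of side_tray between -0.105 and 0.105 m and y of cartridge_mid in the frame of side_tray between -0.105 and 0.105 m and contact force between the fingers and cartridge below 0.05 N and distance of cup_mid from where it was at the start of the episode below 0.03 m), for 0.2 s.
2. the cup stands upright on the stage's round pad, within 12 mm of its middle, let go, while the three tall containers are still in the tray (horizontal distance between cup_mid and pad_top below 0.012 m and z of cup_mid in the frame of pad_top between 0.02 and 0.03 m and angle between each of cup_mid, bottle_mid, square_mid, cartridge_mid's own z axis and vertical below 0.12 rad and contact force between the fingers and cup below 0.05 N and linear speed of each of cup, bottle, square_bottle, cartridge below 0.03 m/s and x of bottle_mid in the frame of side_tray between -0.105 and 0.105 m and y of bottle_mid in the frame of side_tray between -0.105 and 0.105 m and z of each of bottle_mid, square_mid, cartridge_mid in the frame of side_tray below 0.085 m and contact force between the fingers and bottle below 0.05 N and x of square_mid in the frame of side_tray between -0.105 and 0.105 m and y of square_mid in the frame of side_tray between -0.105 and 0.105 m and contact force between the fingers and square_bottle below 0.05 N and x of cartridge_mid in the frame of side_tray between -0.105 and 0.105 m and y of cartridge_mid in the frame of side_tray between -0.105 and 0.105 m and contact force between the fingers and cartridge below 0.05 N), for 0.2 s.
At the end, for the whole second after the job is handed in: The cup stands upright on the pad within 12 mm of its middle; each tall container stands upright on the cold plate within 15 mm of where it stood at the start; the vial and the flat dish are within 15 mm of where they were; all are released and at rest (horizontal distance between cup_mid and pad_top below 0.012 m and z of cup_mid in the frame of pad_top between 0.02 and 0.03 m and angle between each of cup_mid, bottle_mid, square_mid, cartridge_mid's own z axis and vertical below 0.12 rad and contact force between the fingers and cup below 0.05 N and linear speed of each of cup, bottle, square_bottle, cartridge below 0.03 m/s and distance of each of bottle_mid, square_mid, cartridge_mid, vial_mid, flat_dish_mid from where it was at the start of the episode below 0.015 m and contact force between the fingers and bottle below 0.05 N and contact force between the fingers and square_bottle below 0.05 N and contact force between the fingers and cartridge below 0.05 N); the robot touches nothing.
It fails at once if a tall container or the cup tips over (leans more than about 35 degrees) (angle between any of bottle_mid, square_mid, cartridge_mid, cup_mid's own z axis and vertical above 0.6 rad).
It fails at once if a tall container or the cup is dropped (falls freely by more than about 2 cm) ((contact force between bottle and anything else below 0.02 N and linear speed of bottle above 0.65 m/s) or (contact force between square_bottle and anything else below 0.02 N and linear speed of square_bottle above 0.65 m/s) or (contact force between cartridge and anything else below 0.02 N and linear speed of cartridge above 0.65 m/s) or (contact force between cup and anything else below 0.02 N and linear speed of cup above 0.65 m/s)).
It fails at once if the small vial or the flat dish on the cold plate is pushed more than 15 mm or tipped (distance of any of vial_mid, flat_dish_mid from where it was at the start of the episode above 0.015 m or angle between any of vial_mid, flat_dish_mid's own z axis and vertical above 0.4 rad).
It also fails if it takes over 144 s, if anything falls off the work surface, if the arm or the gripper's body presses on something with over 40 N, if the wrist force passes 120 N, or if a joint passes its speed limit or range.

## Working session

There is one attempt and no reset: what is moved stays moved. The work goes in short steps, Python scripts to look and compute and a tool call to move; the robot and the scene stay as the last step left them, time stands still between calls to the robot, and variables do not carry over. Pictures are saved under pics/ and viewed, and the job is handed in when it is done.

Besides the shell and the picture viewer there is one more tool, called after "Emit:" as name(argument=value, ...) on one line, values as JSON. step_arm: Moves the arm, as the interface text tells. Its arguments: {"type":"object","properties":{"targets":{"type":"array"},"gripper":{"type":"number"},"force":{"type":"number"}},"required":["targets"]}

```bash
mkdir -p pics; python3 - <<'E'
from rig import telemetry, viewer, robot
import cv2,numpy as np
o=telemetry.get_obs()
print({k:np.round(v,3) for k,v in o.items()},robot.tip_reach)
for n in ["scene","top","wrist"]:
    c=viewer.camera(n); cv2.imwrite(f"pics/{n}0.png",c["img"]); np.savez(f"{n}0.npz",**c)
    print(n,c["K"].round(1).tolist(),c["k1"],c["R"].round(3).tolist(),c["t"].round(3).tolist())
E
```

```text
{'time': np.float64(0.0), 'q': array([-1.348,  0.528,  1.434, -0.   ,  1.181, -0.179]), 'joint_velocities': array([ 0.001,  0.001,  0.   ,  0.   , -0.001, -0.001]), 'joint_torque': array([ 1.0000e-03, -4.4004e+01, -1.7660e+01,  6.3000e-02,  5.8000e-02,
       -0.0000e+00]), 'position': array([ 0.244, -0.575,  0.241]), 'tool_rot': array([ 0.98 ,  0.199, -0.   , -0.001]), 'ft_force': array([-0.038,  0.142, -0.184]), 'moment': array([-0.012, -0.042,  0.019]), 'grip_width': np.float64(0.087)} 0.019
scene [[438.4, 0.0, 282.2], [0.0, 438.4, 205.0], [0.0, 0.0, 1.0]] 0.02994604889836627 [[0.787, 0.617, -0.005], [0.337, -0.437, -0.834], [-0.517, 0.655, -0.552]] [-0.356, -0.095, 1.506]
top [[446.8, 0.0, 283.0], [0.0, 446.8, 206.6], [0.0, 0.0, 1.0]] -0.07378335117771313 [[-0.028, -1.0, -0.011], [-0.988, 0.029, -0.149], [0.15, 0.007, -0.989]] [-0.019, 0.483, 1.366]
wrist [[365.0, 0.0, 276.0], [0.0, 365.0, 209.3], [0.0, 0.0, 1.0]] 0.012367261121793625 [[0.392, -0.92, -0.001], [-0.878, -0.374, 0.299], [-0.276, -0.116, -0.954]] [-0.624, -0.037, 0.39]
```

View pics/scene0.png

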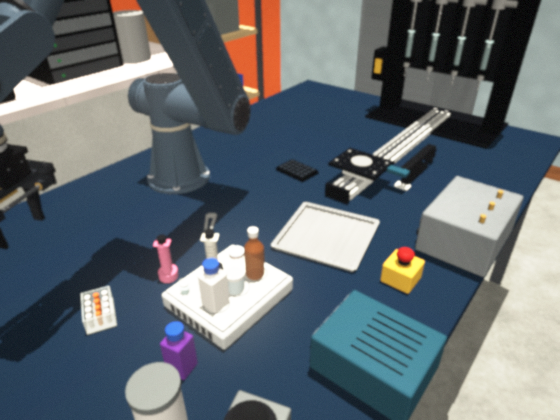

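View pics/top0.png

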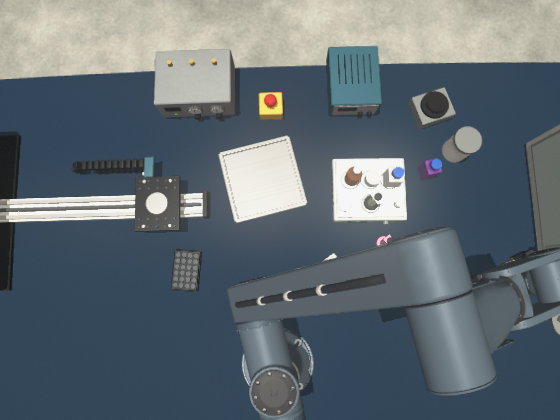

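View pics/wrist0.png

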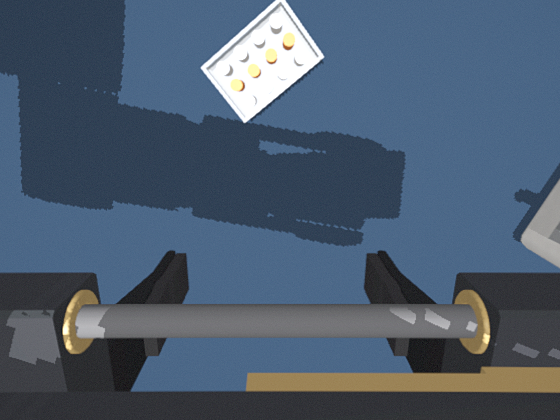

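The amber bottle is at (353,174) in the top view, the left place. The square white bottle is at (397,174), right; the cartridge at (373,200), front; the cup between them at (373,178). Look-alikes are the pink cartridge (384,240) and the purple square bottle (432,167). Close crops next.

```bash
cat > h.py <<'E'
import numpy as np,cv2
from scipy.spatial.transform import Rotation as Ro
def cam(n):
    return dict(np.load(n,allow_pickle=True))
def rays(c,px):
    px=np.atleast_2d(px).astype(float); K=c["K"]
    d=np.stack([(px[:,0]-K[0,2])/K[0,0],(px[:,1]-K[1,2])/K[1,1]],1)
    s=d.copy()
    for _ in range(20):
        s=d/(1+float(c["k1"])*(s**2).sum(1,keepdims=True))
    return np.c_[s,np.ones(len(s))]
def onz(c,px,z):
    r=rays(c,px)@c["R"]; o=-c["R"].T@c["t"]
    return o+r*((z-o[2])/r[:,2])[:,None]
def dep(c,px):
    px=np.atleast_2d(px).astype(int); r=rays(c,px); z=c["depth"][px[:,1],px[:,0]]
    return (r*z[:,None]-c["t"])@c["R"]
def allpts(c):
    h,w=c["depth"].shape; u,v=np.meshgrid(np.arange(w),np.arange(h))
    return dep(c,np.c_[u.ravel(),v.ravel()]).reshape(h,w,3)
def proj(c,X):
    p=np.atleast_2d(X)@c["R"].T+c["t"]; s=p[:,:2]/p[:,2:]; s=s*(1+float(c["k1"])*(s**2).sum(1,keepdims=True))
    return s*[c["K"][0,0],c["K"][1,1]]+[c["K"][0,2],c["K"][1,2]]
E
python3 - <<'E'
from h import *
t=cam("top0.npz"); s=cam("scene0.npz")
a=t["img"][140:250,310:450]; b=s["img"][200:350,130:330]
cv2.imwrite("pics/c1.png",cv2.resize(a,None,fx=5.5,fy=5.5,interpolation=2)); cv2.imwrite("pics/c2.png",cv2.resize(b,None,fx=4,fy=4,interpolation=2))
P=allpts(t)
for n,p in dict(bcap=(353,170),plate=(350,195),cup=(373,180),sq=(398,173),cart=(374,202),traymid=(262,180),bench=(320,210),pad=(157,203),stage=(157,185)).items(): print(n,P[p[1],p[0]].round(4))
E
```

```text
bcap [ 0.561  -0.2361  0.1761]
plate [ 0.5108 -0.2423  0.049 ]
cup [ 0.5455 -0.3065  0.1022]
sq [ 0.5511 -0.3676  0.1651]
cart [ 0.4738 -0.3     0.1301]
traymid [0.576  0.0337 0.0056]
bench [ 0.4731 -0.1505  0.0005]
pad [0.4981 0.3541 0.0799]
stage [0.556  0.3572 0.0726]
```

View pics/c1.png

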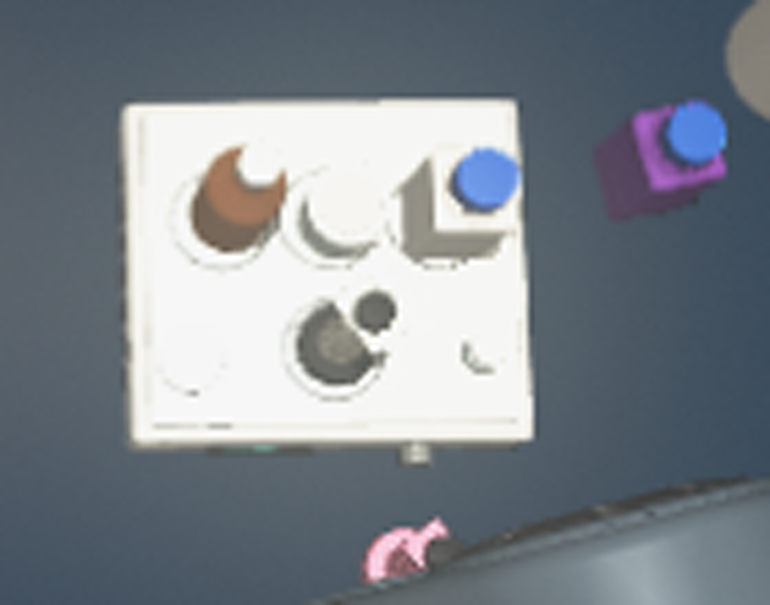

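View pics/c2.png

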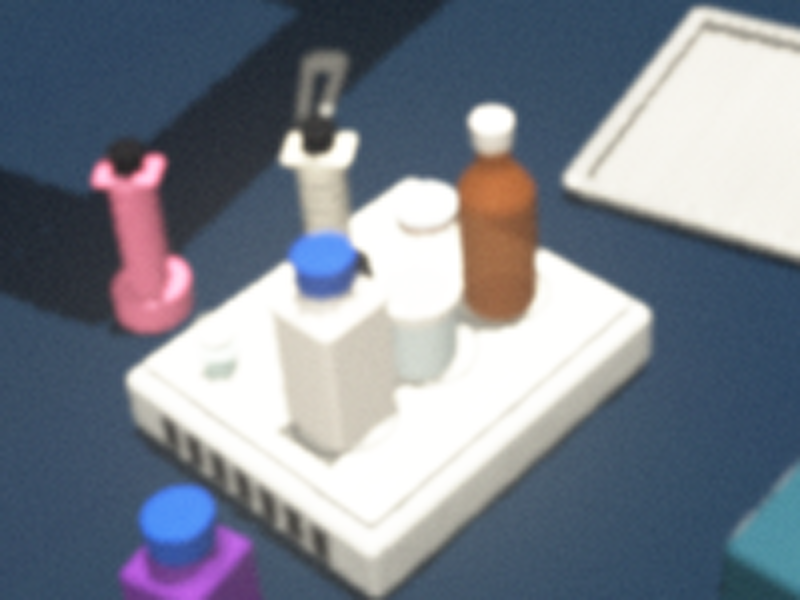

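```bash
python3 - <<'E'
from h import *
from rig import telemetry
t=cam("top0.npz"); s=cam("scene0.npz"); w=cam("wrist0.npz")
o=telemetry.get_obs(); R=Ro.from_quat(o["tool_rot"]).as_matrix()
print("cam in tool",(R.T@(-w["R"].T@w["t"]-o["position"])).round(3),"cam axes in tool\n",(w["R"]@R).round(2))
P=allpts(t);Q=allpts(s)
reg=(P[...,0]>.4)&(P[...,0]<.64)&(P[...,1]<-.17)&(P[...,1]>-.42)
hsv=cv2.cvtColor(t["img"],cv2.COLOR_BGR2HSV)
def mk(A,lo,hi,box):
    m=(A[...,2]>lo)&(A[...,2]<hi)&(A[...,0]>box[0])&(A[...,0]<box[1])&(A[...,1]>box[2])&(A[...,1]<box[3])
    v,u=np.nonzero(m); return u,v
for n,lo,hi,box,z in [("bcap",.168,.19,(.5,.62,-.28,-.19),.18),("cup",.093,.108,(.5,.62,-.335,-.265),.10),("sqcap",.158,.172,(.5,.62,-.42,-.33),.165),("cart",.166,.182,(.4,.52,-.34,-.25),.175),("cartfl",.151,.163,(.4,.52,-.34,-.25),.159),("vial",.07,.09,(.4,.5,-.42,-.33),.078),("dish",.057,.07,(.4,.5,-.29,-.19),.063)]:
    for cn,c,A in [("top",t,P),("scene",s,Q)]:
        u,v=mk(A,lo,hi,box)
        if len(u)<4: print(n,cn,len(u));continue
        X=onz(c,np.c_[u,v],z)
        print(n,cn,len(u),X.mean(0).round(4),"bbox mid",((X.min(0)+X.max(0))/2).round(4),"ext",np.ptp(X,axis=0).round(3), "pc",A[v,u].mean(0).round(3))
# plate by white at z .05
for n,box,lo,hi,z in [("plate",(.38,.66,-.46,-.16),.04,.06,.05),("tray",(.4,.75,-.11,.18),.0015,.03,.014)]:
    pass
g=(hsv[...,1]<60)&(hsv[...,2]>140); g=g.astype(np.uint8)
n,l,st,ce=cv2.connectedComponentsWithStats(g)
for i in range(1,n):
    if st[i,4]>600:
        cs,_=cv2.findContours((l==i).astype(np.uint8),0,2); r=cv2.minAreaRect(np.concatenate(cs)); print(st[i],[tuple(np.round(x,1)) for x in r[:2]],r[2])
        b=cv2.boxPoints(r)
        for z in (.05,.014,.078): print(z,onz(t,b,z).round(3).tolist())
E
```

```text
cam in tool [ 0.082  0.    -0.142] cam axes in tool
 [[ 0.    1.   -0.  ]
 [-0.95  0.   -0.3 ]
 [-0.3   0.    0.95]]
bcap top 52 [ 0.5612 -0.2452  0.18  ] bbox mid [ 0.5613 -0.2455  0.18  ] ext [0.021 0.021 0.   ] pc [ 0.561 -0.245  0.179]
bcap scene 85 [ 0.5708 -0.2528  0.18  ] bbox mid [ 0.5711 -0.2529  0.18  ] ext [0.029 0.031 0.   ] pc [ 0.568 -0.249  0.176]
cup top 189 [ 0.5566 -0.3073  0.1   ] bbox mid [ 0.5568 -0.3063  0.1   ] ext [0.047 0.046 0.   ] pc [ 0.557 -0.307  0.1  ]
cup scene 299 [ 0.563  -0.3034  0.1   ] bbox mid [ 0.5419 -0.2967  0.1   ] ext [0.094 0.074 0.   ] pc [ 0.562 -0.303  0.099]
sqcap top 105 [ 0.5554 -0.3683  0.165 ] bbox mid [ 0.5555 -0.3692  0.165 ] ext [0.033 0.032 0.   ] pc [ 0.555 -0.368  0.165]
sqcap scene 169 [ 0.5617 -0.3711  0.165 ] bbox mid [ 0.5616 -0.3708  0.165 ] ext [0.037 0.036 0.   ] pc [ 0.56  -0.37   0.163]
cart top 49 [ 0.4846 -0.3023  0.175 ] bbox mid [ 0.4852 -0.3022  0.175 ] ext [0.02 0.02 0.  ] pc [ 0.485 -0.302  0.175]
cart scene 70 [ 0.4932 -0.3072  0.175 ] bbox mid [ 0.4928 -0.3067  0.175 ] ext [0.028 0.024 0.   ] pc [ 0.491 -0.30
[... 2982 characters left out ...]
0.378, -0.5, 0.05], [0.199, -0.543, 0.05], [0.181, -0.473, 0.05]]
0.014 [[0.361, -0.44, 0.014], [0.38, -0.512, 0.014], [0.197, -0.556, 0.014], [0.179, -0.485, 0.014]]
0.078 [[0.357, -0.422, 0.078], [0.375, -0.491, 0.078], [0.2, -0.532, 0.078], [0.183, -0.464, 0.078]]
[ 434  302   42   88 1604] [(np.float64(455.5), np.float64(345.6)), (np.float64(89.0), np.float64(19.9))] 74.05460357666016
0.05 [[0.164, -0.481, 0.05], [0.178, -0.541, 0.05], [-0.079, -0.599, 0.05], [-0.092, -0.539, 0.05]]
0.014 [[0.161, -0.492, 0.014], [0.175, -0.554, 0.014], [-0.088, -0.613, 0.014], [-0.101, -0.552, 0.014]]
0.078 [[0.166, -0.472, 0.078], [0.18, -0.531, 0.078], [-0.072, -0.587, 0.078], [-0.084, -0.529, 0.078]]
```

```bash
cat > go.py <<'E'
# usage: go.py x y z yawdeg : total shift in tool axes to get there
import sys
from h import *
from rig import telemetry
o=telemetry.get_obs(); R=Ro.from_quat(o["tool_rot"]).as_matrix()
p=np.array(o["position"]); x,y,z,yaw=map(float,sys.argv[1:5])
T=np.array([x,y,z]); a=np.radians(yaw); c,s=np.cos(a),np.sin(a)
Rt=np.array([[c,s,0],[s,-c,0],[0,0,-1.]])
print("t",round(float(o["time"]),2),"pos",p.round(4),"yaw",np.degrees(np.arctan2(R[1,0],R[0,0])).round(2),"w",round(float(o["grip_width"]),4),"F",np.round(o["ft_force"],1))
print("d mm",(R.T@(T-p)*1000).round(1),"rot",Ro.from_matrix(R.T@Rt).as_rotvec(degrees=True).round(2))
E
python3 go.py 0.525 -0.33 0.36 90
```

```text
t 0.15 pos [ 0.2438 -0.5749  0.2408] yaw 22.97 w 0.0869 F [-0.5 -0.2  0.2]
d mm [ 354.5 -116.  -118.9] rot [ -0.07  -0.07 -67.03]
```

Emit:
step_arm(targets=[{"dx":0.0,"dy":0.0,"dz":-0.05,"rz":-8},{"dx":0.05,"dy":-0.015,"dz":-0.09,"rz":-18},{"dx":0.105,"dy":-0.034,"dz":-0.119,"rz":-28},{"dx":0.16,"dy":-0.052,"dz":-0.119,"rz":-38},{"dx":0.215,"dy":-0.07,"dz":-0.119,"rz":-48}])

```text
invalid input
```

```bash
python3 go.py 0.525 -0.33 0.36 90
```

```text
t 0.15 pos [ 0.2438 -0.5749  0.2408] yaw 22.97 w 0.0869 F [-0.5 -0.2  0.2]
d mm [ 354.5 -116.  -118.9] rot [ -0.07  -0.07 -67.03]
```

Emit:
step_arm(targets=[{"dx":0.0,"dy":0.0,"dz":-0.05,"rx":0,"ry":0,"rz":-8},{"dx":0.05,"dy":-0.015,"dz":-0.09,"rx":0,"ry":0,"rz":-18},{"dx":0.105,"dy":-0.034,"dz":-0.119,"rx":0,"ry":0,"rz":-28},{"dx":0.16,"dy":-0.052,"dz":-0.119,"rx":0,"ry":0,"rz":-38},{"dx":0.215,"dy":-0.07,"dz":-0.119,"rx":0,"ry":0,"rz":-48}])

```text
time: 0.78
position: [0.4157, -0.4254, 0.3606]
tool_rot: [0.813, 0.583, 0.0, -0.0]
ft_force: [1.0, -0.1, -0.3]
grip_width: 0.0869
```

```bash
python3 go.py 0.525 -0.33 0.36 90
```

```text
t 0.78 pos [ 0.4157 -0.4254  0.3606] yaw 71.28 w 0.0869 F [ 1.  -0.1 -0.3]
d mm [125.5  72.8   0.7] rot [  0.02  -0.04 -18.72]
```

Emit:
step_arm(targets=[{"dx":0.04,"dy":0.024,"dz":0,"rx":0,"ry":0,"rz":-8},{"dx":0.085,"dy":0.05,"dz":0,"rx":0,"ry":0,"rz":-15},{"dx":0.1255,"dy":0.0728,"dz":0.0007,"rx":0,"ry":0,"rz":-18.7},{"dx":0.1255,"dy":0.0728,"dz":0.0007,"rx":0,"ry":0,"rz":-18.7},{"dx":0.1255,"dy":0.0728,"dz":0.0007,"rx":0,"ry":0,"rz":-18.7}])

```text
time: 1.4
position: [0.5246, -0.33, 0.3596]
tool_rot: [0.707, 0.707, 0.0, -0.001]
ft_force: [-0.1, -0.1, 0.1]
grip_width: 0.087
```

```bash
python3 go.py 0.525 -0.33 0.36 90; python3 - <<'E'
from rig import viewer
import cv2,numpy as np
for n in ["wrist","top"]:
    c=viewer.camera(n); cv2.imwrite(f"pics/{n}1.png",c["img"]); np.savez(f"{n}1.npz",**c)
E
```

```text
t 1.4 pos [ 0.5246 -0.33    0.3596] yaw 89.98 w 0.087 F [-0.1 -0.1  0.1]
d mm [-0.   0.4 -0.4] rot [-0.04 -0.04 -0.02]
```

View pics/wrist1.png

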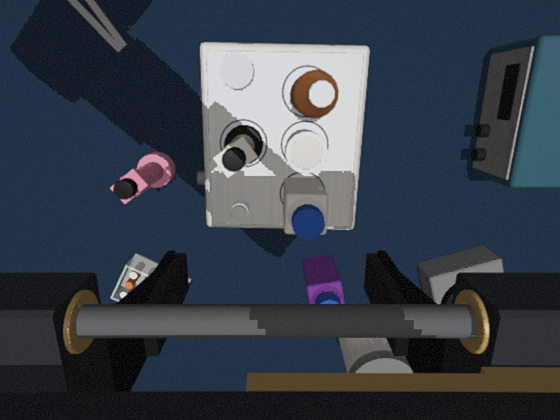

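The wrist picture shows the whole cold plate. Bottle cap is at (320,95), cup lid (306,148), blue cap (307,222), cartridge cap (234,158), dish (237,71) and vial (240,212). Pink cartridge (125,188) and purple bottle (322,290) are off the plate.

```bash
python3 - <<'E'
from h import *
c=cam("wrist1.npz"); A=allpts(c)
for n,p in dict(plate=(345,200),plate2=(220,180),bench=(420,60)).items(): print(n,A[p[1],p[0]].round(4))
def f(n,lo,hi,box,z):
    m=(A[...,2]>lo)&(A[...,2]<hi)&(A[...,0]>box[0])&(A[...,0]<box[1])&(A[...,1]>box[2])&(A[...,1]<box[3])
    m=m.astype(np.uint8); cs,_=cv2.findContours(m,0,1)
    if not cs: print(n,"none");return
    k=max(cs,key=cv2.contourArea); (x,y),r=cv2.minEnclosingCircle(k); M=cv2.moments(k)
    u=[[x,y],[M["m10"]/M["m00"],M["m01"]/M["m00"]]]
    X=onz(c,k[:,0,:],z); rr=cv2.minAreaRect((X[:,:2]*1000).astype(np.float32))
    print(n,np.round(u,1).tolist(),onz(c,u,z).round(4).tolist(),"minrect",np.round(rr[0],1),np.round(rr[1],1),round(rr[2],1), "medz",np.median(A[...,2][m>0]).round(4))
f("bcap",.170,.19,(.5,.62,-.29,-.19),.18)
f("sqcap",.157,.175,(.5,.62,-.42,-.33),.165)
f("sqtop",.130,.142,(.5,.62,-.42,-.33),.136)
f("cartcap",.166,.185,(.4,.54,-.36,-.25),.175)
f("cartfl",.151,.162,(.4,.54,-.36,-.25),.159)
f("cup",.092,.108,(.5,.62,-.34,-.27),.10)
f("vial",.070,.085,(.4,.52,-.42,-.33),.078)
f("dish",.058,.068,(.4,.52,-.26,-.17),.063)
f("foot",.066,.08,(.4,.54,-.34,-.25),.072)
m=(A[...,2]>.043).astype(np.uint8);m[:, :196]=0;m[:40]=0;m[235:]=0;m[:,375:]=0
k=max(cv2.findContours(m,0,1)[0],key=cv2.contourArea); 
cv2.imwrite("pics/m.png",m*255)
img=cv2.resize(c["img"][40:240,190:380],None,fx=3,fy=3,interpolation=2); cv2.imwrite("pics/c3.png",img)
rs=cv2.findContours((A[...,2]>.045).astype(np.uint8),0,1)[0]
E
```

```text
plate [ 0.6131 -0.3766  0.0499]
plate2 [ 0.4535 -0.3506  0.0498]
bench [ 7.071e-01 -2.056e-01  1.000e-04]
bcap [[321.4, 93.9], [321.4, 94.1]] [[0.5625, -0.247, 0.18], [0.5625, -0.2471, 0.18]] minrect [ 562.6 -247.2] [21.  20.9] 1.7 medz 0.1789
sqcap [[307.4, 223.0], [307.4, 223.1]] [[0.5553, -0.3672, 0.165], [0.5552, -0.3673, 0.165]] minrect [ 555.4 -367.5] [32.4 33.2] 0.1 medz 0.164
sqtop [[305.5, 214.0], [302.9, 206.3]] [[0.5556, -0.3675, 0.136], [0.5526, -0.359, 0.136]] minrect [ 555.4 -367.3] [45.2 45.5] 0.1 medz 0.135
cartcap [[232.7, 159.3], [232.8, 159.6]] [[0.4855, -0.3031, 0.175], [0.4856, -0.3033, 0.175]] minrect [ 485.3 -303. ] [21.8 20.7] 88.6 medz 0.174
cartfl [[234.0, 156.5], [236.3, 154.4]] [[0.4849, -0.3031, 0.159], [0.4872, -0.3012, 0.159]] minrect [ 485.1 -303.6] [35.9 25.2] 34.9 medz 0.1581
cup [[306.1, 152.5], [305.8, 151.9]] [[0.5575, -0.3081, 0.1], [0.5571, -0.3075, 0.1]] minrect [ 557.4 -308. ] [46.3 46.1] 0.5 medz 0.0993
vial [[237.8, 212.8], [238.1, 212.8]] [[0.4779, -0.3851, 0.078], [0.4782, -0.385, 0.078]] minrect [ 478.1 -384.8] [19.6 19.2] 0.1 medz 0.077
dish [[235.9, 70.3], [235.8, 70.3]] [[0.4791, -0.2216, 0.063], [0.479, -0.2216, 0.063]] minrect [ 479.2 -222.1] [38.4 38.4] 41.7 medz 0.062
foot [[242.6, 144.8], [245.2, 137.3]] [[0.4853, -0.3035, 0.072], [0.4885, -0.2949, 0.072]] minrect [ 487.3 -300.4] [36.6 44.6] 58.6 medz 0.0711
```

View pics/c3.png

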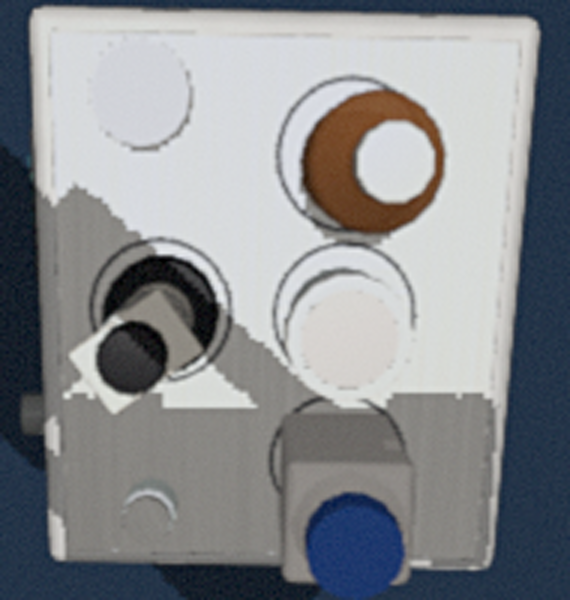

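Emit:
step_arm(targets=[{"dx":0.045,"dy":0.02,"dz":0.04,"rx":0,"ry":0,"rz":0},{"dx":0.0835,"dy":0.0375,"dz":0.09,"rx":0,"ry":0,"rz":0},{"dx":0.0835,"dy":0.0375,"dz":0.145,"rx":0,"ry":0,"rz":0},{"dx":0.0835,"dy":0.0375,"dz":0.195,"rx":0,"ry":0,"rz":0},{"dx":0.0835,"dy":0.0375,"dz":0.2236,"rx":0,"ry":0,"rz":0}], gripper=1, force=20)

```text
time: 2.12
position: [0.5597, -0.2477, 0.1335]
tool_rot: [0.709, 0.706, -0.0, -0.002]
ft_force: [0.3, 0.6, -1.1]
grip_width: 0.0871
```

```bash
python3 go.py 0.562 -0.2465 0.136 90
```

```text
t 2.12 pos [ 0.5597 -0.2477  0.1335] yaw 89.76 w 0.0871 F [ 0.3  0.6 -1.1]
d mm [ 1.2  2.3 -2.5] rot [-0.22 -0.16 -0.24]
```

Emit:
step_arm(targets=[{"dx":0.0012,"dy":0.0023,"dz":-0.002,"rx":-0.2,"ry":-0.2,"rz":-0.2},{"dx":0.0012,"dy":0.0023,"dz":-0.002,"rx":-0.2,"ry":-0.2,"rz":-0.2},{"dx":0.0012,"dy":0.0023,"dz":-0.002,"rx":-0.2,"ry":-0.2,"rz":-0.2},{"dx":0.0012,"dy":0.0023,"dz":-0.002,"rx":-0.2,"ry":-0.2,"rz":-0.2},{"dx":0.0012,"dy":0.0023,"dz":-0.002,"rx":-0.2,"ry":-0.2,"rz":-0.2}], gripper=0, force=25)

```text
time: 2.75
position: [0.5624, -0.2467, 0.1364]
tool_rot: [0.707, 0.707, -0.0, 0.001]
ft_force: [0.1, -0.2, 1.4]
grip_width: 0.045
```

```bash
python3 go.py 0.562 -0.2465 0.26 90
```

```text
t 2.75 pos [ 0.5624 -0.2467  0.1364] yaw 89.96 w 0.045 F [ 0.1 -0.2  1.4]
d mm [  -0.    -0.3 -123.6] rot [ 0.07  0.09 -0.04]
```

Emit:
step_arm(targets=[{"dx":0,"dy":0,"dz":-0.01,"rx":0,"ry":0,"rz":0},{"dx":0,"dy":0,"dz":-0.03,"rx":0,"ry":0,"rz":0},{"dx":0.03,"dy":0,"dz":-0.045,"rx":0,"ry":0,"rz":0},{"dx":0.08,"dy":0.003,"dz":-0.045,"rx":0,"ry":0,"rz":0},{"dx":0.13,"dy":0.006,"dz":-0.045,"rx":0,"ry":0,"rz":0}])

```text
time: 3.38
position: [0.5686, -0.1156, 0.182]
tool_rot: [0.708, 0.706, 0.0, 0.001]
ft_force: [1.3, -0.4, -1.9]
grip_width: 0.0448
```

```bash
python3 go.py 0.577 0.0986 0.125 90
```

```text
t 3.38 pos [ 0.5686 -0.1156  0.182 ] yaw 89.89 w 0.0448 F [ 1.3 -0.4 -1.9]
d mm [214.4   7.9  56.6] rot [ 0.12  0.1  -0.11]
```

Emit:
step_arm(targets=[{"dx":0.05,"dy":0.002,"dz":0,"rx":0,"ry":0,"rz":0},{"dx":0.105,"dy":0.004,"dz":0,"rx":0,"ry":0,"rz":0},{"dx":0.16,"dy":0.006,"dz":0.01,"rx":0,"ry":0,"rz":0},{"dx":0.2,"dy":0.008,"dz":0.03,"rx":0.1,"ry":0.1,"rz":-0.1},{"dx":0.2144,"dy":0.008,"dz":0.05,"rx":0.1,"ry":0.1,"rz":-0.1}])

```text
time: 4.0
position: [0.577, 0.1014, 0.1318]
tool_rot: [0.706, 0.708, 0.001, 0.0]
ft_force: [0.1, -1.4, -1.8]
grip_width: 0.045
```

```bash
python3 go.py 0.577 0.0986 0.0905 90
```

```text
t 4.0 pos [0.577  0.1014 0.1318] yaw 90.18 w 0.045 F [ 0.1 -1.4 -1.8]
d mm [-2.8 -0.  41.3] rot [ 0.07 -0.02  0.18]
```

Emit:
step_arm(targets=[{"dx":-0.0028,"dy":0,"dz":0.015,"rx":0,"ry":0,"rz":0.2},{"dx":-0.0028,"dy":0,"dz":0.028,"rx":0,"ry":0,"rz":0.2},{"dx":-0.0028,"dy":0,"dz":0.036,"rx":0,"ry":0,"rz":0.2},{"dx":-0.0028,"dy":0,"dz":0.04,"rx":0,"ry":0,"rz":0.2},{"dx":-0.0028,"dy":0,"dz":0.0413,"rx":0,"ry":0,"rz":0.2}])

```text
time: 4.62
position: [0.5772, 0.0981, 0.0905]
tool_rot: [0.708, 0.707, 0.001, 0.0]
ft_force: [1.2, 0.2, -1.8]
grip_width: 0.0449
```

```bash
python3 go.py 0.577 0.0986 0.0894 90
```

```text
t 4.62 pos [0.5772 0.0981 0.0905] yaw 89.94 w 0.0449 F [ 1.2  0.2 -1.8]
d mm [ 0.5 -0.2  1.1] rot [ 0.09 -0.01 -0.06]
```

Emit:
step_arm(targets=[{"dx":0,"dy":0,"dz":0.0008,"rx":0,"ry":0,"rz":0},{"dx":0,"dy":0,"dz":0.0013,"rx":0,"ry":0,"rz":0},{"dx":0,"dy":0,"dz":0.0018,"rx":0,"ry":0,"rz":0},{"dx":0,"dy":0,"dz":0.0018,"rx":0,"ry":0,"rz":0},{"dx":0,"dy":0,"dz":0.0018,"rx":0,"ry":0,"rz":0}])

```text
time: 5.25
position: [0.5776, 0.0981, 0.0894]
tool_rot: [0.707, 0.707, 0.001, 0.001]
ft_force: [-0.5, -0.1, 4.4]
grip_width: 0.0447
```

```bash
python3 go.py 0.577 0.0986 0.0894 90
```

```text
t 5.25 pos [0.5776 0.0981 0.0894] yaw 89.94 w 0.0447 F [-0.5 -0.1  4.4]
d mm [ 0.5 -0.6 -0.1] rot [ 0.15 -0.01 -0.06]
```

Emit:
step_arm(targets=[{"dx":0,"dy":0,"dz":0.0005,"rx":0,"ry":0,"rz":0},{"dx":0,"dy":0,"dz":0,"rx":0,"ry":0,"rz":0},{"dx":0,"dy":0,"dz":0,"rx":0,"ry":0,"rz":0},{"dx":0,"dy":0,"dz":-0.03,"rx":0,"ry":0,"rz":0},{"dx":0,"dy":0,"dz":-0.08,"rx":0,"ry":0,"rz":0}], gripper=1)

```text
time: 5.88
position: [0.5759, 0.0981, 0.1681]
tool_rot: [0.708, 0.707, -0.001, -0.001]
ft_force: [0.6, -0.4, 0.9]
grip_width: 0.0836
```

```bash
python3 go.py 0.4853 -0.3033 0.26 35;  python3 - <<'E'
from rig import viewer
import cv2,numpy as np
for n in ["scene","wrist"]:
    c=viewer.camera(n); cv2.imwrite(f"pics/{n}2.png",c["img"]); np.savez(f"{n}2.npz",**c)
E
```

```text
t 5.88 pos [0.5759 0.0981 0.1681] yaw 89.93 w 0.0836 F [ 0.6 -0.4  0.9]
d mm [-401.5  -90.4  -91.8] rot [-0.16  0.06 54.93]
```

View pics/scene2.png

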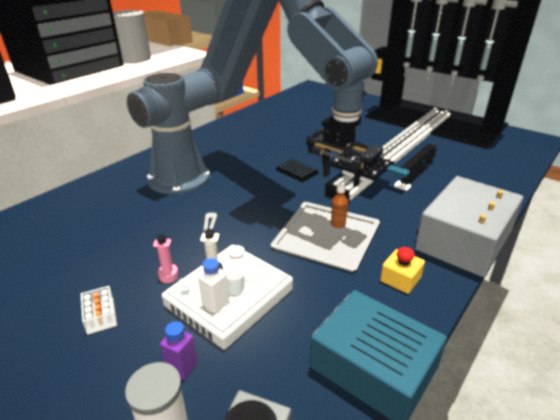

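The bottle stands upright in the tray at (340,210). Now for the cartridge.

Emit:
step_arm(targets=[{"dx":-0.03,"dy":-0.005,"dz":-0.045,"rx":0,"ry":0,"rz":9},{"dx":-0.085,"dy":-0.018,"dz":-0.08,"rx":0,"ry":0,"rz":19},{"dx":-0.14,"dy":-0.03,"dz":-0.092,"rx":0,"ry":0,"rz":29},{"dx":-0.2,"dy":-0.043,"dz":-0.092,"rx":0,"ry":0,"rz":39},{"dx":-0.255,"dy":-0.057,"dz":-0.092,"rx":0,"ry":0,"rz":49}], gripper=0.8)

```text
time: 6.6
position: [0.5219, -0.1586, 0.2652]
tool_rot: [0.938, 0.347, 0.006, 0.002]
ft_force: [1.0, -0.3, -0.3]
grip_width: 0.0698
```

```bash
python3 go.py 0.4853 -0.3033 0.23 35
```

```text
t 6.6 pos [ 0.5219 -0.1586  0.2652] yaw 40.61 w 0.0698 F [ 1.  -0.3 -0.3]
d mm [-122.3   85.7   34.7] rot [ 0.48 -0.62  5.61]
```

Emit:
step_arm(targets=[{"dx":-0.045,"dy":0.03,"dz":0,"rx":0.4,"ry":-0.6,"rz":5.6},{"dx":-0.09,"dy":0.06,"dz":0.005,"rx":0.4,"ry":-0.6,"rz":5.6},{"dx":-0.1223,"dy":0.0857,"dz":0.02,"rx":0.4,"ry":-0.6,"rz":5.6},{"dx":-0.1223,"dy":0.0857,"dz":0.0347,"rx":0.4,"ry":-0.6,"rz":5.6},{"dx":-0.1223,"dy":0.0857,"dz":0.0347,"rx":0.4,"ry":-0.6,"rz":5.6}], gripper=0.7)

```text
time: 7.22
position: [0.4841, -0.3019, 0.2279]
tool_rot: [0.954, 0.301, -0.001, -0.002]
ft_force: [-0.3, -0.0, -0.1]
grip_width: 0.0608
```

```bash
python3 go.py 0.4853 -0.3033 0.131 35
```

```text
t 7.22 pos [ 0.4841 -0.3019  0.2279] yaw 34.98 w 0.0608 F [-0.3 -0.  -0.1]
d mm [ 0.2  2.2 96.9] rot [-0.22  0.02 -0.02]
```

Emit:
step_arm(targets=[{"dx":0.0002,"dy":0.0022,"dz":0.03,"rx":-0.2,"ry":0,"rz":0},{"dx":0.0002,"dy":0.0022,"dz":0.06,"rx":-0.2,"ry":0,"rz":0},{"dx":0.0002,"dy":0.0022,"dz":0.085,"rx":-0.2,"ry":0,"rz":0},{"dx":0.0002,"dy":0.0022,"dz":0.0965,"rx":-0.2,"ry":0,"rz":0},{"dx":0.0002,"dy":0.0022,"dz":0.0969,"rx":-0.2,"ry":0,"rz":0}])

```text
time: 7.85
position: [0.4855, -0.3022, 0.1308]
tool_rot: [0.954, 0.301, -0.0, -0.001]
ft_force: [-0.1, 0.1, 0.2]
grip_width: 0.0613
```

Emit:
step_arm(targets=[{"dx":0,"dy":0,"dz":0,"rx":0,"ry":0,"rz":0},{"dx":0,"dy":0,"dz":0,"rx":0,"ry":0,"rz":0},{"dx":0,"dy":0,"dz":0,"rx":0,"ry":0,"rz":0},{"dx":0,"dy":0,"dz":0,"rx":0,"ry":0,"rz":0},{"dx":0,"dy":0,"dz":0,"rx":0,"ry":0,"rz":0}], gripper=0, force=20)

```text
time: 8.48
position: [0.4856, -0.3025, 0.131]
tool_rot: [0.954, 0.301, -0.0, -0.0]
ft_force: [0.7, -0.6, 0.3]
grip_width: 0.0253
```

```bash
python3 go.py 0.4853 -0.3033 0.131 35
```

```text
t 8.47 pos [ 0.4856 -0.3025  0.131 ] yaw 35.05 w 0.0253 F [ 0.7 -0.6  0.3]
d mm [-0.7  0.5 -0. ] rot [-0.05  0.02  0.05]
```

Emit:
step_arm(targets=[{"dx":0,"dy":0,"dz":-0.012,"rx":0,"ry":0,"rz":0},{"dx":0,"dy":0,"dz":-0.035,"rx":0,"ry":0,"rz":0},{"dx":0,"dy":0,"dz":-0.06,"rx":0,"ry":0,"rz":0},{"dx":0.0,"dy":0,"dz":-0.065,"rx":0,"ry":0,"rz":0},{"dx":0.0,"dy":0,"dz":-0.065,"rx":0,"ry":0,"rz":0}])

```text
time: 9.1
position: [0.4855, -0.3024, 0.1961]
tool_rot: [0.954, 0.301, -0.0, -0.0]
ft_force: [0.5, -0.6, -2.7]
grip_width: 0.0257
```

```bash
python3 go.py 0.542 0.0246 0.15 90
```

```text
t 9.1 pos [ 0.4855 -0.3024  0.1961] yaw 35.05 w 0.0257 F [ 0.5 -0.6 -2.7]
d mm [ 234.  -235.2   46.2] rot [-5.000e-02 -1.000e-02 -5.495e+01]
```

Emit:
step_arm(targets=[{"dx":0.025,"dy":-0.025,"dz":0,"rx":0,"ry":0,"rz":-6},{"dx":0.06,"dy":-0.06,"dz":0,"rx":0,"ry":0,"rz":-15},{"dx":0.1,"dy":-0.1,"dz":0,"rx":0,"ry":0,"rz":-24},{"dx":0.14,"dy":-0.14,"dz":0,"rx":0,"ry":0,"rz":-33},{"dx":0.175,"dy":-0.175,"dz":0,"rx":0,"ry":0,"rz":-42}])

```text
time: 9.72
position: [0.5275, -0.0564, 0.1949]
tool_rot: [0.781, 0.625, -0.001, -0.002]
ft_force: [1.2, -0.2, -2.2]
grip_width: 0.0256
```

```bash
python3 go.py 0.542 0.0246 0.12 90
```

```text
t 9.72 pos [ 0.5275 -0.0564  0.1949] yaw 77.36 w 0.0256 F [ 1.2 -0.2 -2.2]
d mm [82.1 -3.3 75. ] rot [ -0.2   -0.07 -12.64]
```

Emit:
step_arm(targets=[{"dx":0.035,"dy":-0.001,"dz":0.005,"rx":0,"ry":0,"rz":-7},{"dx":0.065,"dy":-0.002,"dz":0.025,"rx":-0.1,"ry":-0.1,"rz":-12.6},{"dx":0.0821,"dy":-0.0033,"dz":0.05,"rx":-0.2,"ry":-0.1,"rz":-12.6},{"dx":0.0821,"dy":-0.0033,"dz":0.07,"rx":-0.2,"ry":-0.1,"rz":-12.6},{"dx":0.0821,"dy":-0.0033,"dz":0.075,"rx":-0.2,"ry":-0.1,"rz":-12.6}])

```text
time: 10.35
position: [0.5402, 0.0251, 0.1178]
tool_rot: [0.707, 0.707, -0.002, -0.002]
ft_force: [0.5, 0.4, -1.3]
grip_width: 0.0254
```

```bash
python3 go.py 0.542 0.0246 0.085 90
```

```text
t 10.35 pos [0.5402 0.0251 0.1178] yaw 89.99 w 0.0254 F [ 0.5  0.4 -1.3]
d mm [-0.5  2.  32.7] rot [-0.3  -0.01 -0.01]
```

Emit:
step_arm(targets=[{"dx":-0.0005,"dy":0.002,"dz":0.013,"rx":-0.3,"ry":0,"rz":0},{"dx":-0.0005,"dy":0.002,"dz":0.024,"rx":-0.3,"ry":0,"rz":0},{"dx":-0.0005,"dy":0.002,"dz":0.03,"rx":-0.3,"ry":0,"rz":0},{"dx":-0.0005,"dy":0.002,"dz":0.0327,"rx":-0.3,"ry":0,"rz":0},{"dx":-0.0005,"dy":0.002,"dz":0.0335,"rx":-0.3,"ry":0,"rz":0}])

```text
time: 10.98
position: [0.5422, 0.0246, 0.0843]
tool_rot: [0.707, 0.707, 0.0, 0.0]
ft_force: [0.0, 0.3, -0.9]
grip_width: 0.0257
```

```bash
python3 go.py 0.542 0.0246 0.084 90
```

```text
t 10.97 pos [0.5422 0.0246 0.0843] yaw 89.99 w 0.0257 F [ 0.   0.3 -0.9]
d mm [ 0.  -0.2  0.3] rot [ 0.02 -0.01 -0.01]
```

Emit:
step_arm(targets=[{"dx":0,"dy":0,"dz":0.0005,"rx":0,"ry":0,"rz":0},{"dx":0,"dy":0,"dz":0.001,"rx":0,"ry":0,"rz":0},{"dx":0,"dy":0,"dz":0.0013,"rx":0,"ry":0,"rz":0},{"dx":0,"dy":0,"dz":0.0013,"rx":0,"ry":0,"rz":0},{"dx":0,"dy":0,"dz":0.0013,"rx":0,"ry":0,"rz":0}])

```text
time: 11.6
position: [0.5426, 0.0245, 0.084]
tool_rot: [0.707, 0.707, 0.001, 0.001]
ft_force: [-0.5, -0.2, 5.0]
grip_width: 0.0256
```

Emit:
step_arm(targets=[{"dx":0,"dy":0,"dz":0.0,"rx":0,"ry":0,"rz":0},{"dx":0,"dy":0,"dz":0,"rx":0,"ry":0,"rz":0},{"dx":0,"dy":0,"dz":0,"rx":0,"ry":0,"rz":0},{"dx":0,"dy":0,"dz":0,"rx":0,"ry":0,"rz":0},{"dx":0,"dy":0,"dz":0,"rx":0,"ry":0,"rz":0}], gripper=0.7)

```text
time: 12.22
position: [0.5426, 0.0245, 0.0838]
tool_rot: [0.707, 0.707, 0.001, 0.001]
ft_force: [0.3, 0.4, -0.3]
grip_width: 0.0599
```

Emit:
step_arm(targets=[{"dx":0,"dy":0,"dz":-0.02,"rx":0,"ry":0,"rz":0},{"dx":0,"dy":0,"dz":-0.06,"rx":0,"ry":0,"rz":0},{"dx":0,"dy":0,"dz":-0.11,"rx":0,"ry":0,"rz":0},{"dx":-0.03,"dy":0,"dz":-0.15,"rx":0,"ry":0,"rz":0},{"dx":-0.09,"dy":0,"dz":-0.15,"rx":0,"ry":0,"rz":0}])

```text
time: 12.85
position: [0.5446, -0.0653, 0.2378]
tool_rot: [0.706, 0.709, 0.003, 0.004]
ft_force: [0.8, -0.7, -0.2]
grip_width: 0.0612
```

```bash
python3 go.py 0.5554 -0.3673 0.23 90; python3 - <<'E'
from rig import viewer
import cv2,numpy as np
for n in ["scene","top"]:
    c=viewer.camera(n); cv2.imwrite(f"pics/{n}3.png",c["img"]); np.savez(f"{n}3.npz",**c)
E
```

```text
t 12.85 pos [ 0.5446 -0.0653  0.2378] yaw 90.23 w 0.0612 F [ 0.8 -0.7 -0.2]
d mm [-302.     9.5    8.5] rot [0.57 0.13 0.23]
```

View pics/scene3.png

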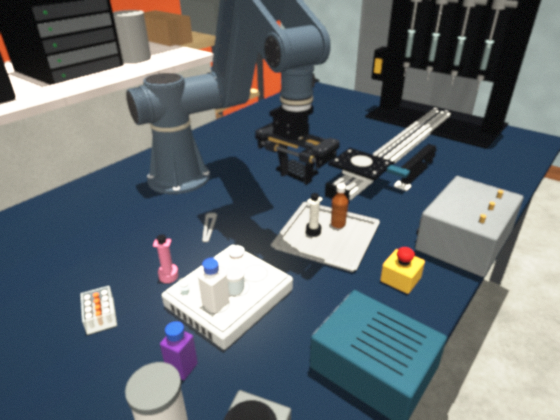

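Bottle (340,210) and cartridge (313,222) stand in the tray. Now the square bottle.

Emit:
step_arm(targets=[{"dx":-0.06,"dy":0.002,"dz":0,"rx":0.5,"ry":0,"rz":0.2},{"dx":-0.12,"dy":0.004,"dz":0,"rx":0.5,"ry":0,"rz":0.2},{"dx":-0.18,"dy":0.006,"dz":0,"rx":0.5,"ry":0,"rz":0.2},{"dx":-0.24,"dy":0.0095,"dz":0,"rx":0.5,"ry":0.1,"rz":0.2},{"dx":-0.302,"dy":0.0108,"dz":0.0085,"rx":0.5,"ry":0.1,"rz":0.2}], gripper=1)

```text
time: 13.58
position: [0.5533, -0.3739, 0.2279]
tool_rot: [0.71, 0.704, -0.001, -0.0]
ft_force: [0.7, 0.2, 0.1]
grip_width: 0.0865
```

```bash
python3 go.py 0.5554 -0.3673 0.12 90
```

```text
t 13.57 pos [ 0.5533 -0.3739  0.2279] yaw 89.52 w 0.0865 F [0.7 0.2 0.1]
d mm [  6.8   2.3 107.9] rot [-0.14  0.11 -0.48]
```

Emit:
step_arm(targets=[{"dx":0.0068,"dy":0.002,"dz":0.02,"rx":-0.1,"ry":0.1,"rz":-0.5},{"dx":0.0068,"dy":0.002,"dz":0.055,"rx":-0.1,"ry":0.1,"rz":-0.5},{"dx":0.0068,"dy":0.002,"dz":0.085,"rx":-0.1,"ry":0.1,"rz":-0.5},{"dx":0.0068,"dy":0.002,"dz":0.105,"rx":-0.1,"ry":0.1,"rz":-0.5},{"dx":0.0068,"dy":0.002,"dz":0.1079,"rx":-0.1,"ry":0.1,"rz":-0.5}])

```text
time: 14.2
position: [0.5541, -0.3656, 0.1176]
tool_rot: [0.707, 0.707, -0.0, -0.003]
ft_force: [0.9, -1.1, 0.4]
grip_width: 0.0874
```

```bash
python3 go.py 0.5554 -0.3673 0.12 90;python3 - <<'E'
from rig import viewer
import cv2,numpy as np
for n in ["wrist"]:
    c=viewer.camera(n); cv2.imwrite(f"pics/{n}4.png",c["img"]); np.savez(f"{n}4.npz",**c)
E
```

```text
t 14.2 pos [ 0.5541 -0.3656  0.1176] yaw 90.03 w 0.0874 F [ 0.9 -1.1  0.4]
d mm [-1.7  1.3 -2.4] rot [-0.25 -0.21  0.03]
```

View pics/wrist4.png

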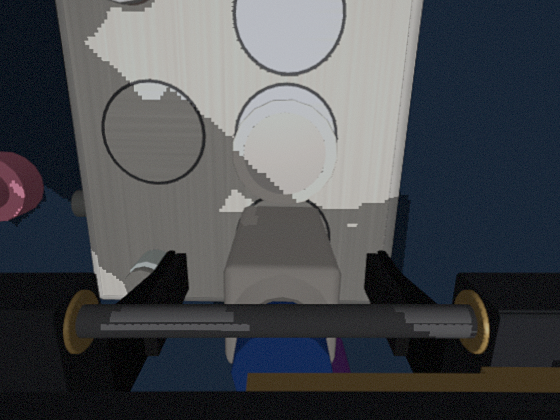

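Square bottle lies centred between the open fingers (x≈280), faces parallel. Closing.

Emit:
step_arm(targets=[{"dx":-0.0015,"dy":0.0013,"dz":-0.0024,"rx":-0.2,"ry":-0.2,"rz":0},{"dx":-0.0015,"dy":0.0013,"dz":-0.0024,"rx":-0.2,"ry":-0.2,"rz":0},{"dx":-0.0015,"dy":0.0013,"dz":-0.0024,"rx":-0.2,"ry":-0.2,"rz":0},{"dx":-0.0015,"dy":0.0013,"dz":-0.0024,"rx":-0.2,"ry":-0.2,"rz":0},{"dx":-0.0015,"dy":0.0013,"dz":-0.0024,"rx":-0.2,"ry":-0.2,"rz":0}], gripper=0, force=20)

```text
time: 14.88
position: [0.556, -0.3677, 0.1211]
tool_rot: [0.707, 0.707, -0.0, 0.001]
ft_force: [0.1, 0.6, 0.6]
grip_width: 0.0456
```

Emit:
step_arm(targets=[{"dx":0,"dy":0,"dz":0,"rx":0,"ry":0,"rz":0},{"dx":0,"dy":0,"dz":-0.01,"rx":0,"ry":0,"rz":0},{"dx":0,"dy":0,"dz":-0.04,"rx":0,"ry":0,"rz":0},{"dx":0.0,"dy":0,"dz":-0.08,"rx":0,"ry":0,"rz":0},{"dx":0.0,"dy":0,"dz":-0.1,"rx":0,"ry":0,"rz":0}])

```text
time: 15.5
position: [0.5566, -0.3682, 0.2239]
tool_rot: [0.707, 0.707, -0.0, 0.003]
ft_force: [0.3, 0.1, -1.6]
grip_width: 0.0457
```

```bash
python3 go.py 0.6044 -0.0284 0.15 90
```

```text
t 15.5 pos [ 0.5566 -0.3682  0.2239] yaw 90.03 w 0.0457 F [ 0.3  0.1 -1.6]
d mm [340.   47.7  72.8] rot [0.21 0.22 0.03]
```

Emit:
step_arm(targets=[{"dx":0.03,"dy":0.005,"dz":0,"rx":0,"ry":0,"rz":0},{"dx":0.08,"dy":0.012,"dz":0,"rx":0.1,"ry":0.1,"rz":0},{"dx":0.14,"dy":0.02,"dz":0,"rx":0.2,"ry":0.2,"rz":0},{"dx":0.19,"dy":0.028,"dz":0.0,"rx":0.2,"ry":0.2,"rz":0},{"dx":0.24,"dy":0.036,"dz":0.0,"rx":0.2,"ry":0.2,"rz":0}])

```text
time: 16.12
position: [0.5924, -0.1264, 0.2234]
tool_rot: [0.707, 0.707, -0.0, 0.0]
ft_force: [1.2, 0.6, -2.9]
grip_width: 0.0459
```

```bash
python3 go.py 0.6044 -0.032 0.11 90
```

```text
t 16.12 pos [ 0.5924 -0.1264  0.2234] yaw 90.03 w 0.0459 F [ 1.2  0.6 -2.9]
d mm [ 94.4  12.1 113.4] rot [0.   0.01 0.03]
```

Emit:
step_arm(targets=[{"dx":0.04,"dy":0.005,"dz":0.01,"rx":0,"ry":0,"rz":0},{"dx":0.08,"dy":0.01,"dz":0.03,"rx":0,"ry":0,"rz":0},{"dx":0.0944,"dy":0.0121,"dz":0.065,"rx":0,"ry":0,"rz":0},{"dx":0.0944,"dy":0.0121,"dz":0.1,"rx":0,"ry":0,"rz":0},{"dx":0.0944,"dy":0.0121,"dz":0.1134,"rx":0,"ry":0,"rz":0}])

```text
time: 16.75
position: [0.6029, -0.0313, 0.1082]
tool_rot: [0.707, 0.708, -0.001, -0.002]
ft_force: [-0.1, 0.7, -2.0]
grip_width: 0.0456
```

```bash
python3 go.py 0.6044 -0.032 0.075 90
```

```text
t 16.75 pos [ 0.6029 -0.0313  0.1082] yaw 90.06 w 0.0456 F [-0.1  0.7 -2. ]
d mm [-0.7  1.6 33.2] rot [-0.23 -0.04  0.06]
```

Emit:
step_arm(targets=[{"dx":-0.0007,"dy":0.0016,"dz":0.013,"rx":-0.2,"ry":0,"rz":0},{"dx":-0.0007,"dy":0.0016,"dz":0.024,"rx":-0.2,"ry":0,"rz":0},{"dx":-0.0007,"dy":0.0016,"dz":0.03,"rx":-0.2,"ry":0,"rz":0},{"dx":-0.0007,"dy":0.0016,"dz":0.033,"rx":-0.2,"ry":0,"rz":0},{"dx":-0.0007,"dy":0.0016,"dz":0.0338,"rx":-0.2,"ry":0,"rz":0}])

```text
time: 17.38
position: [0.6047, -0.0321, 0.0746]
tool_rot: [0.707, 0.707, 0.0, -0.0]
ft_force: [0.6, 0.2, -2.1]
grip_width: 0.0462
```

```bash
python3 go.py 0.6044 -0.032 0.0741 90
```

```text
t 17.38 pos [ 0.6047 -0.0321  0.0746] yaw 90.06 w 0.0462 F [ 0.6  0.2 -2.1]
d mm [ 0.1 -0.3  0.5] rot [ 0.   -0.03  0.06]
```

Emit:
step_arm(targets=[{"dx":0,"dy":0,"dz":0.0005,"rx":0,"ry":0,"rz":0},{"dx":0,"dy":0,"dz":0.001,"rx":0,"ry":0,"rz":0},{"dx":0,"dy":0,"dz":0.0015,"rx":0,"ry":0,"rz":0},{"dx":0,"dy":0,"dz":0.0017,"rx":0,"ry":0,"rz":0},{"dx":0,"dy":0,"dz":0.0017,"rx":0,"ry":0,"rz":0}])

```text
time: 18.0
position: [0.605, -0.0321, 0.0741]
tool_rot: [0.707, 0.707, 0.0, 0.0]
ft_force: [-1.8, 0.9, 5.0]
grip_width: 0.046
```

Emit:
step_arm(targets=[{"dx":0,"dy":0,"dz":0.0,"rx":0,"ry":0,"rz":0},{"dx":0,"dy":0,"dz":0,"rx":0,"ry":0,"rz":0},{"dx":0,"dy":0,"dz":0,"rx":0,"ry":0,"rz":0},{"dx":0,"dy":0,"dz":0,"rx":0,"ry":0,"rz":0},{"dx":0,"dy":0,"dz":0,"rx":0,"ry":0,"rz":0}], gripper=0.8)

```text
time: 18.62
position: [0.6049, -0.0321, 0.074]
tool_rot: [0.707, 0.707, 0.0, 0.0]
ft_force: [0.2, 0.4, -0.2]
grip_width: 0.069
```

Emit:
step_arm(targets=[{"dx":0,"dy":0,"dz":-0.02,"rx":0,"ry":0,"rz":0},{"dx":0,"dy":0,"dz":-0.06,"rx":0,"ry":0,"rz":0},{"dx":0,"dy":0,"dz":-0.11,"rx":0,"ry":0,"rz":0},{"dx":-0.03,"dy":-0.01,"dz":-0.15,"rx":0,"ry":0,"rz":0},{"dx":-0.08,"dy":-0.02,"dz":-0.2,"rx":0,"ry":0,"rz":0}])

```text
time: 19.25
position: [0.5855, -0.1055, 0.2688]
tool_rot: [0.706, 0.708, 0.0, -0.0]
ft_force: [1.3, 0.4, -0.5]
grip_width: 0.0696
```

```bash
python3 go.py 0.5573 -0.308 0.23 90; python3 - <<'E'
from rig import viewer
import cv2,numpy as np
for n in ["scene","top","wrist"]:
    c=viewer.camera(n); cv2.imwrite(f"pics/{n}5.png",c["img"]); np.savez(f"{n}5.npz",**c)
E
```

```text
t 19.25 pos [ 0.5855 -0.1055  0.2688] yaw 90.21 w 0.0696 F [ 1.3  0.4 -0.5]
d mm [-202.4  -28.9   38.7] rot [ 0.02 -0.04  0.21]
```

View pics/scene5.png

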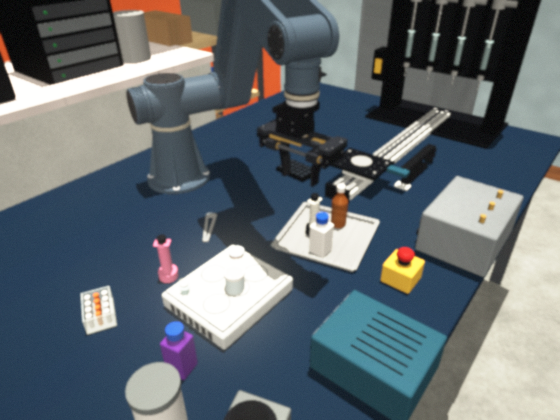

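View pics/wrist5.png

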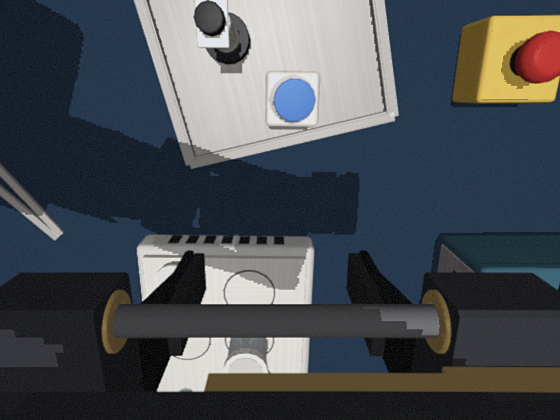

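All three stand upright in the tray (scene: bottle (340,210), cartridge (315,212), square (321,235)), and the cup is alone on the plate at (234,283). Now the cup.

Emit:
step_arm(targets=[{"dx":-0.05,"dy":-0.007,"dz":0,"rx":0,"ry":0,"rz":0.2},{"dx":-0.1,"dy":-0.014,"dz":0.01,"rx":0,"ry":0,"rz":0.2},{"dx":-0.15,"dy":-0.021,"dz":0.03,"rx":0,"ry":0,"rz":0.2},{"dx":-0.19,"dy":-0.027,"dz":0.06,"rx":0,"ry":0,"rz":0.2},{"dx":-0.2024,"dy":-0.0289,"dz":0.09,"rx":0,"ry":0,"rz":0.2}], gripper=1)

```text
time: 20.02
position: [0.5578, -0.3119, 0.1781]
tool_rot: [0.71, 0.704, 0.002, 0.002]
ft_force: [-0.2, 0.8, 1.3]
grip_width: 0.0866
```

```bash
python3 go.py 0.5573 -0.308 0.08 90
```

```text
t 20.02 pos [ 0.5578 -0.3119  0.1781] yaw 89.56 w 0.0866 F [-0.2  0.8  1.3]
d mm [ 4.  -1.1 98. ] rot [ 0.31  0.03 -0.44]
```

Emit:
step_arm(targets=[{"dx":0.004,"dy":-0.001,"dz":0.02,"rx":0.3,"ry":0,"rz":-0.4},{"dx":0.004,"dy":-0.001,"dz":0.055,"rx":0.3,"ry":0,"rz":-0.4},{"dx":0.004,"dy":-0.001,"dz":0.08,"rx":0.3,"ry":0,"rz":-0.4},{"dx":0.004,"dy":-0.001,"dz":0.095,"rx":0.3,"ry":0,"rz":-0.4},{"dx":0.004,"dy":-0.001,"dz":0.098,"rx":0.3,"ry":0,"rz":-0.4}])

```text
time: 20.65
position: [0.5567, -0.3066, 0.0782]
tool_rot: [0.707, 0.707, -0.0, -0.002]
ft_force: [0.4, 0.1, -0.1]
grip_width: 0.0872
```

```bash
python3 go.py 0.5573 -0.308 0.08 90
```

```text
t 20.65 pos [ 0.5567 -0.3066  0.0782] yaw 89.99 w 0.0872 F [ 0.4  0.1 -0.1]
d mm [-1.4  0.6 -1.8] rot [-0.14 -0.1  -0.01]
```

Emit:
step_arm(targets=[{"dx":-0.0014,"dy":0.0006,"dz":-0.0018,"rx":-0.1,"ry":-0.1,"rz":0},{"dx":-0.0014,"dy":0.0006,"dz":-0.0018,"rx":-0.1,"ry":-0.1,"rz":0},{"dx":-0.0014,"dy":0.0006,"dz":-0.0018,"rx":-0.1,"ry":-0.1,"rz":0},{"dx":-0.0014,"dy":0.0006,"dz":-0.0018,"rx":-0.1,"ry":-0.1,"rz":0},{"dx":-0.0014,"dy":0.0006,"dz":-0.0018,"rx":-0.1,"ry":-0.1,"rz":0}], gripper=0, force=15)

```text
time: 21.28
position: [0.5575, -0.3082, 0.0804]
tool_rot: [0.707, 0.707, -0.0, 0.0]
ft_force: [1.2, -0.1, 1.0]
grip_width: 0.0454
```

Emit:
step_arm(targets=[{"dx":0,"dy":0,"dz":0,"rx":0,"ry":0,"rz":0},{"dx":0,"dy":0,"dz":-0.01,"rx":0,"ry":0,"rz":0},{"dx":0,"dy":0,"dz":-0.04,"rx":0,"ry":0,"rz":0},{"dx":0.0,"dy":0,"dz":-0.09,"rx":0,"ry":0,"rz":0},{"dx":0.0,"dy":0,"dz":-0.14,"rx":0,"ry":0,"rz":0}])

```text
time: 21.9
position: [0.5571, -0.3079, 0.2218]
tool_rot: [0.707, 0.707, -0.0, -0.0]
ft_force: [-0.5, -0.7, -1.3]
grip_width: 0.0454
```

```bash
python3 go.py 0.49 0.352 0.28 90;python3 - <<'E'
from h import *
c=cam("top0.npz"); hsv=cv2.cvtColor(c["img"],cv2.COLOR_BGR2HSV)
m=((hsv[...,2]>120)).astype(np.uint8); m[:, :138]=0;m[:180]=0;m[230:]=0;m[:,177:]=0
k=max(cv2.findContours(m,0,1)[0],key=cv2.contourArea);e=cv2.fitEllipse(k);print(e,onz(c,[e[0]],.078).round(4),np.median(allpts(c)[...,2][m>0]))
E
```

```text
t 21.9 pos [ 0.5571 -0.3079  0.2218] yaw 89.98 w 0.0454 F [-0.5 -0.7 -1.3]
d mm [659.9 -67.4 -58. ] rot [-0.05 -0.01 -0.02]
((156.23965454101562, 202.72528076171875), (21.193634033203125, 21.803913116455078), 57.617313385009766) [[0.4994 0.3571 0.078 ]] 0.07815760911801345
```

Emit:
step_arm(targets=[{"dx":0.03,"dy":-0.003,"dz":-0.03,"rx":0,"ry":0,"rz":0},{"dx":0.08,"dy":-0.01,"dz":-0.06,"rx":0,"ry":0,"rz":0},{"dx":0.14,"dy":-0.018,"dz":-0.06,"rx":0,"ry":0,"rz":0},{"dx":0.2,"dy":-0.026,"dz":-0.06,"rx":0,"ry":0,"rz":0},{"dx":0.26,"dy":-0.034,"dz":-0.06,"rx":0,"ry":0,"rz":0}])

```text
time: 22.52
position: [0.5226, -0.0461, 0.2826]
tool_rot: [0.707, 0.707, 0.0, -0.0]
ft_force: [0.7, 0.5, -2.2]
grip_width: 0.0455
```

Emit:
step_arm(targets=[{"dx":0.06,"dy":-0.006,"dz":0,"rx":0,"ry":0,"rz":0},{"dx":0.12,"dy":-0.012,"dz":0,"rx":0,"ry":0,"rz":0},{"dx":0.18,"dy":-0.018,"dz":0,"rx":0,"ry":0,"rz":0},{"dx":0.24,"dy":-0.024,"dz":0,"rx":0,"ry":0,"rz":0},{"dx":0.29,"dy":-0.03,"dz":0,"rx":0,"ry":0,"rz":0}])

```text
time: 23.15
position: [0.4921, 0.2461, 0.2832]
tool_rot: [0.707, 0.707, 0.0, 0.0]
ft_force: [0.8, -0.4, 0.0]
grip_width: 0.0456
```

Emit:
step_arm(targets=[{"dx":0,"dy":0,"dz":0,"rx":0,"ry":0,"rz":0},{"dx":0,"dy":0,"dz":0,"rx":0,"ry":0,"rz":0},{"dx":0,"dy":0,"dz":0,"rx":0,"ry":0,"rz":0},{"dx":0,"dy":0,"dz":0,"rx":0,"ry":0,"rz":0},{"dx":0,"dy":0,"dz":0,"rx":0,"ry":0,"rz":0}])

```text
time: 23.78
position: [0.4924, 0.2453, 0.2833]
tool_rot: [0.708, 0.707, 0.0, 0.0]
ft_force: [-0.2, 0.6, -0.6]
grip_width: 0.0456
```

```bash
python3 go.py 0.4994 0.3571 0.2 90; python3 - <<'E'
from rig import viewer
import cv2,numpy as np
for n in ["wrist"]:
    c=viewer.camera(n); cv2.imwrite(f"pics/{n}6.png",c["img"]); np.savez(f"{n}6.npz",**c)
E
```

```text
t 23.77 pos [0.4924 0.2453 0.2833] yaw 89.91 w 0.0456 F [-0.2  0.6 -0.6]
d mm [111.8   6.8  83.3] rot [ 0.04 -0.02 -0.09]
```

View pics/wrist6.png

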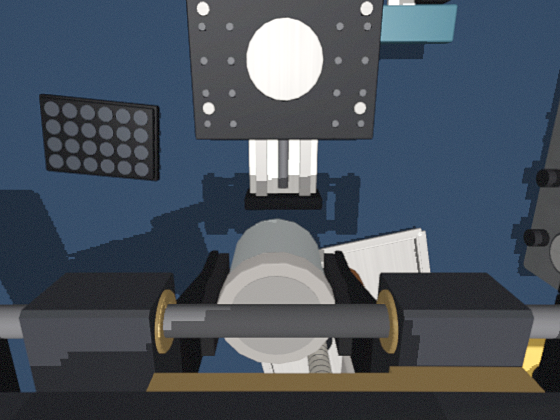

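The pad is the bright disc at (285,59); the cup sits straight in the fingers at (276,290).

```bash
python3 - <<'E'
from h import *
c=cam("wrist6.npz"); hsv=cv2.cvtColor(c["img"],cv2.COLOR_BGR2HSV)
m=((hsv[...,2]>150)).astype(np.uint8); m[:, :235]=0;m[:10]=0;m[110:]=0;m[:,335:]=0
k=max(cv2.findContours(m,0,1)[0],key=cv2.contourArea);e=cv2.fitEllipse(k);print(e)
X=onz(c,k[:,0],.078);(x,y),r=cv2.minEnclosingCircle((X[:,:2]*1000).astype(np.float32));print(x,y,r,onz(c,[e[0]],.078).round(4),np.median(allpts(c)[...,2][m>0]))
E
```

```text
((284.1911315917969, 58.50804138183594), (75.79678344726562, 81.73844146728516), 2.2021896839141846)
499.6899108886719 356.7200622558594 33.92393112182617 [[0.4997 0.3579 0.078 ]] 0.07688758704268894
```

Emit:
step_arm(targets=[{"dx":0.03,"dy":0.002,"dz":0.0,"rx":0,"ry":0,"rz":0},{"dx":0.07,"dy":0.005,"dz":0.02,"rx":0,"ry":0,"rz":0},{"dx":0.105,"dy":0.007,"dz":0.05,"rx":0,"ry":0,"rz":0},{"dx":0.1117,"dy":0.0072,"dz":0.09,"rx":0,"ry":0,"rz":0},{"dx":0.1117,"dy":0.0072,"dz":0.125,"rx":0,"ry":0,"rz":-0.1}])

```text
time: 24.45
position: [0.4997, 0.3578, 0.1568]
tool_rot: [0.707, 0.708, 0.0, 0.0]
ft_force: [-0.2, -0.0, -1.7]
grip_width: 0.0457
```

```bash
python3 go.py 0.4997 0.357 0.1094 90
```

```text
t 24.45 pos [0.4997 0.3578 0.1568] yaw 90.09 w 0.0457 F [-0.2 -0.  -1.7]
d mm [-0.9 -0.  47.4] rot [ 0.03 -0.02  0.09]
```

Emit:
step_arm(targets=[{"dx":-0.0009,"dy":0,"dz":0.018,"rx":0,"ry":0,"rz":0.1},{"dx":-0.0009,"dy":0,"dz":0.033,"rx":0,"ry":0,"rz":0.1},{"dx":-0.0009,"dy":0,"dz":0.042,"rx":0,"ry":0,"rz":0.1},{"dx":-0.0009,"dy":0,"dz":0.046,"rx":0,"ry":0,"rz":0.1},{"dx":-0.0009,"dy":0,"dz":0.0474,"rx":0,"ry":0,"rz":0.1}])

```text
time: 25.08
position: [0.5001, 0.3571, 0.1099]
tool_rot: [0.707, 0.707, 0.001, 0.0]
ft_force: [0.5, 0.1, -0.3]
grip_width: 0.0453
```

```bash
python3 go.py 0.4997 0.357 0.1084 90
```

```text
t 25.07 pos [0.5001 0.3571 0.1099] yaw 89.99 w 0.0453 F [ 0.5  0.1 -0.3]
d mm [-0.1 -0.4  1.5] rot [ 0.09 -0.05 -0.01]
```

Emit:
step_arm(targets=[{"dx":0,"dy":-0.0004,"dz":0.0006,"rx":0,"ry":0,"rz":0},{"dx":0,"dy":-0.0004,"dz":0.0012,"rx":0,"ry":0,"rz":0},{"dx":0,"dy":-0.0004,"dz":0.0018,"rx":0,"ry":0,"rz":0},{"dx":0,"dy":-0.0004,"dz":0.0022,"rx":0,"ry":0,"rz":0},{"dx":0,"dy":-0.0004,"dz":0.0022,"rx":0,"ry":0,"rz":0}])

```text
time: 25.7
position: [0.5001, 0.358, 0.1087]
tool_rot: [0.707, 0.707, 0.002, 0.0]
ft_force: [-1.0, 2.8, 4.5]
grip_width: 0.0459
```

Emit:
step_arm(targets=[{"dx":0,"dy":0,"dz":0.0,"rx":0,"ry":0,"rz":0},{"dx":0,"dy":0,"dz":0,"rx":0,"ry":0,"rz":0},{"dx":0,"dy":0,"dz":0,"rx":0,"ry":0,"rz":0},{"dx":0,"dy":0,"dz":0,"rx":0,"ry":0,"rz":0},{"dx":0,"dy":0,"dz":0,"rx":0,"ry":0,"rz":0}], gripper=0.9)

```text
time: 26.32
position: [0.5001, 0.3578, 0.1085]
tool_rot: [0.707, 0.707, 0.002, 0.0]
ft_force: [-0.6, -0.5, 0.0]
grip_width: 0.0777
```

Emit:
step_arm(targets=[{"dx":0,"dy":0,"dz":-0.02,"rx":0,"ry":0,"rz":0},{"dx":0,"dy":0,"dz":-0.05,"rx":0,"ry":0,"rz":0},{"dx":0,"dy":0,"dz":-0.1,"rx":0,"ry":0,"rz":0},{"dx":-0.04,"dy":0.01,"dz":-0.14,"rx":0,"ry":0,"rz":0},{"dx":-0.09,"dy":0.025,"dz":-0.16,"rx":0,"ry":0,"rz":0}])

```text
time: 26.95
position: [0.5255, 0.2677, 0.2712]
tool_rot: [0.706, 0.708, 0.004, 0.001]
ft_force: [1.0, -0.1, -0.0]
grip_width: 0.0783
```

Emit:
step_arm(targets=[{"dx":0,"dy":0,"dz":0,"rx":0,"ry":0,"rz":0},{"dx":0,"dy":0,"dz":0,"rx":0,"ry":0,"rz":0},{"dx":0,"dy":0,"dz":0,"rx":0,"ry":0,"rz":0},{"dx":0,"dy":0,"dz":0,"rx":0,"ry":0,"rz":0},{"dx":0,"dy":0,"dz":0,"rx":0,"ry":0,"rz":0}])

```text
time: 27.58
position: [0.525, 0.2683, 0.2706]
tool_rot: [0.706, 0.708, 0.003, 0.001]
ft_force: [-0.0, 0.1, -0.4]
grip_width: 0.0786
```

```bash
python3 go.py 0.4994 0.3571 0.2 90; python3 - <<'E'
from rig import viewer
from h import *
for n in ["wrist","top"]:
    c=viewer.camera(n); cv2.imwrite(f"pics/{n}7.png",c["img"]); np.savez(f"{n}7.npz",**c)
    A=allpts(c); m=((A[...,2]>.122)&(A[...,2]<.135)&(abs(A[...,0]-.5)<.04)&(abs(A[...,1]-.357)<.04)).astype(np.uint8)
    k=cv2.findContours(m,0,1)[0]
    if k:
        k=max(k,key=cv2.contourArea);X=onz(c,k[:,0],.128);print(n,cv2.minEnclosingCircle((X[:,:2]*1000).astype(np.float32)),np.median(A[...,2][m>0]))
E
```

```text
t 27.57 pos [0.525  0.2683 0.2706] yaw 90.2 w 0.0786 F [-0.   0.1 -0.4]
d mm [ 88.6 -25.8  70.7] rot [ 0.37 -0.2   0.2 ]
wrist ((499.81683349609375, 358.918212890625), 23.428781509399414) 0.12723543183493677
```

View pics/wrist7.png

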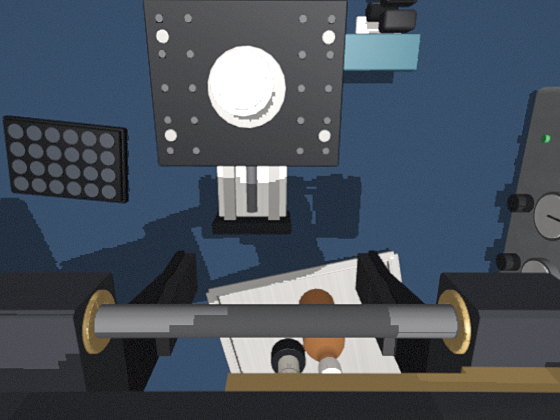

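The cup stands on the pad, seen at (247,86), and measures 2 mm from its centre. Returning the square bottle first.

Emit:
step_arm(targets=[{"dx":-0.06,"dy":0.016,"dz":0,"rx":0.3,"ry":-0.2,"rz":0.2},{"dx":-0.12,"dy":0.032,"dz":0,"rx":0.3,"ry":-0.2,"rz":0.2},{"dx":-0.18,"dy":0.048,"dz":0,"rx":0.3,"ry":-0.2,"rz":0.2},{"dx":-0.24,"dy":0.064,"dz":0.01,"rx":0.3,"ry":-0.2,"rz":0.2},{"dx":-0.295,"dy":0.08,"dz":0.03,"rx":0.3,"ry":-0.2,"rz":0.2}], gripper=0.85)

```text
time: 28.3
position: [0.6076, -0.0288, 0.2411]
tool_rot: [0.707, 0.707, 0.001, 0.002]
ft_force: [1.2, 1.0, 0.1]
grip_width: 0.074
```

```bash
python3 go.py 0.6049 -0.0321 0.16 90
```

```text
t 28.3 pos [ 0.6076 -0.0288  0.2411] yaw 89.96 w 0.074 F [1.2 1.  0.1]
d mm [-3.3 -3.1 81.1] rot [ 0.28  0.04 -0.04]
```

Emit:
step_arm(targets=[{"dx":-0.0033,"dy":-0.003,"dz":0.01,"rx":0.3,"ry":0,"rz":0},{"dx":-0.0033,"dy":-0.003,"dz":0.045,"rx":0.3,"ry":0,"rz":0},{"dx":-0.0033,"dy":-0.003,"dz":0.075,"rx":0.3,"ry":0,"rz":0},{"dx":-0.0033,"dy":-0.003,"dz":0.085,"rx":0.3,"ry":0,"rz":0},{"dx":-0.0033,"dy":-0.003,"dz":0.085,"rx":0.3,"ry":0,"rz":0}])

```text
time: 28.92
position: [0.6048, -0.0313, 0.1559]
tool_rot: [0.707, 0.707, -0.001, -0.0]
ft_force: [-0.0, -0.2, 0.1]
grip_width: 0.0737
```

```bash
python3 go.py 0.6049 -0.0321 0.0741 90
```

```text
t 28.93 pos [ 0.6048 -0.0313  0.1559] yaw 90.01 w 0.0737 F [-0.  -0.2  0.1]
d mm [-0.8  0.3 81.8] rot [-0.08  0.01  0.01]
```

Emit:
step_arm(targets=[{"dx":-0.0008,"dy":0.0,"dz":0.02,"rx":-0.1,"ry":0,"rz":0},{"dx":-0.0008,"dy":0.0,"dz":0.05,"rx":-0.1,"ry":0,"rz":0},{"dx":-0.0008,"dy":0.0,"dz":0.07,"rx":-0.1,"ry":0,"rz":0},{"dx":-0.0008,"dy":0.0,"dz":0.08,"rx":-0.1,"ry":0,"rz":0},{"dx":-0.0008,"dy":0.0,"dz":0.0816,"rx":-0.1,"ry":0,"rz":0}])

```text
time: 29.55
position: [0.6052, -0.032, 0.0748]
tool_rot: [0.707, 0.707, 0.0, 0.001]
ft_force: [-0.2, 0.6, -0.2]
grip_width: 0.074
```

Emit:
step_arm(targets=[{"dx":0,"dy":0,"dz":0,"rx":0,"ry":0,"rz":0},{"dx":0,"dy":0,"dz":0,"rx":0,"ry":0,"rz":0},{"dx":0,"dy":0,"dz":0,"rx":0,"ry":0,"rz":0},{"dx":0,"dy":0,"dz":0,"rx":0,"ry":0,"rz":0},{"dx":0,"dy":0,"dz":0,"rx":0,"ry":0,"rz":0}], gripper=0, force=20)

```text
time: 30.18
position: [0.6053, -0.032, 0.0752]
tool_rot: [0.707, 0.707, 0.0, 0.001]
ft_force: [-0.4, 0.0, 2.8]
grip_width: 0.0463
```

```bash
python3 go.py 0.6049 -0.0321 0.0741 90
```

```text
t 30.18 pos [ 0.6053 -0.032   0.0752] yaw 90.02 w 0.0463 F [-0.4  0.   2.8]
d mm [-0.1 -0.4  1.1] rot [0.1  0.03 0.02]
```

Emit:
step_arm(targets=[{"dx":0,"dy":0,"dz":-0.01,"rx":0,"ry":0,"rz":0},{"dx":0,"dy":0,"dz":-0.04,"rx":0,"ry":0,"rz":0},{"dx":0,"dy":0,"dz":-0.09,"rx":0,"ry":0,"rz":0},{"dx":-0.03,"dy":-0.005,"dz":-0.125,"rx":0,"ry":0,"rz":0},{"dx":-0.08,"dy":-0.012,"dz":-0.13,"rx":0,"ry":0,"rz":0}])

```text
time: 30.8
position: [0.5948, -0.1118, 0.2088]
tool_rot: [0.706, 0.708, 0.002, 0.004]
ft_force: [0.4, 0.3, -3.5]
grip_width: 0.0462
```

```bash
python3 go.py 0.5558 -0.3677 0.16 90
```

```text
t 30.8 pos [ 0.5948 -0.1118  0.2088] yaw 90.22 w 0.0462 F [ 0.4  0.3 -3.5]
d mm [-255.7  -40.3   49.1] rot [0.45 0.14 0.22]
```

Emit:
step_arm(targets=[{"dx":-0.05,"dy":-0.008,"dz":0,"rx":0.2,"ry":0.1,"rz":0.2},{"dx":-0.11,"dy":-0.017,"dz":0,"rx":0.4,"ry":0.1,"rz":0.2},{"dx":-0.17,"dy":-0.026,"dz":0,"rx":0.4,"ry":0.1,"rz":0.2},{"dx":-0.225,"dy":-0.035,"dz":0.01,"rx":0.4,"ry":0.1,"rz":0.2},{"dx":-0.2557,"dy":-0.0403,"dz":0.025,"rx":0.4,"ry":0.1,"rz":0.2}])

```text
time: 31.42
position: [0.5549, -0.3712, 0.1844]
tool_rot: [0.708, 0.706, -0.0, 0.002]
ft_force: [-0.1, 1.2, -3.4]
grip_width: 0.0459
```

```bash
python3 go.py 0.5558 -0.3677 0.1232 90
```

```text
t 31.43 pos [ 0.5549 -0.3712  0.1844] yaw 89.87 w 0.0459 F [-0.1  1.2 -3.4]
d mm [ 3.6  0.8 61.2] rot [ 0.12  0.14 -0.13]
```

Emit:
step_arm(targets=[{"dx":0.0035,"dy":0.0008,"dz":0.02,"rx":0.1,"ry":0.1,"rz":-0.1},{"dx":0.0035,"dy":0.0008,"dz":0.04,"rx":0.1,"ry":0.1,"rz":-0.1},{"dx":0.0035,"dy":0.0008,"dz":0.053,"rx":0.1,"ry":0.1,"rz":-0.1},{"dx":0.0035,"dy":0.0008,"dz":0.059,"rx":0.1,"ry":0.1,"rz":-0.1},{"dx":0.0035,"dy":0.0008,"dz":0.0612,"rx":0.1,"ry":0.1,"rz":-0.1}])

```text
time: 32.05
position: [0.556, -0.3677, 0.1232]
tool_rot: [0.707, 0.707, -0.0, 0.0]
ft_force: [-0.5, -0.3, -2.7]
grip_width: 0.0459
```

```bash
python3 go.py 0.5558 -0.3677 0.1222 90
```

```text
t 32.05 pos [ 0.556  -0.3677  0.1232] yaw 89.99 w 0.0459 F [-0.5 -0.3 -2.7]
d mm [-0.  -0.2  1. ] rot [ 0.02  0.04 -0.01]
```

Emit:
step_arm(targets=[{"dx":0,"dy":0,"dz":0.0007,"rx":0,"ry":0,"rz":0},{"dx":0,"dy":0,"dz":0.0013,"rx":0,"ry":0,"rz":0},{"dx":0,"dy":0,"dz":0.0019,"rx":0,"ry":0,"rz":0},{"dx":0,"dy":0,"dz":0.0023,"rx":0,"ry":0,"rz":0},{"dx":0,"dy":0,"dz":0.0023,"rx":0,"ry":0,"rz":0}])

```text
time: 32.67
position: [0.5564, -0.368, 0.1222]
tool_rot: [0.707, 0.707, -0.0, 0.001]
ft_force: [-2.3, 0.6, 6.1]
grip_width: 0.0462
```

Emit:
step_arm(targets=[{"dx":0,"dy":0,"dz":0.0,"rx":0,"ry":0,"rz":0},{"dx":0,"dy":0,"dz":0,"rx":0,"ry":0,"rz":0},{"dx":0,"dy":0,"dz":0,"rx":0,"ry":0,"rz":0},{"dx":0,"dy":0,"dz":0,"rx":0,"ry":0,"rz":0},{"dx":0,"dy":0,"dz":0,"rx":0,"ry":0,"rz":0}], gripper=0.85)

```text
time: 33.3
position: [0.5563, -0.368, 0.122]
tool_rot: [0.707, 0.707, -0.0, 0.001]
ft_force: [-0.1, 0.3, 0.6]
grip_width: 0.0736
```

Emit:
step_arm(targets=[{"dx":0,"dy":0,"dz":-0.02,"rx":0,"ry":0,"rz":0},{"dx":0,"dy":0,"dz":-0.06,"rx":0,"ry":0,"rz":0},{"dx":0,"dy":0,"dz":-0.1,"rx":0,"ry":0,"rz":0},{"dx":0.05,"dy":0,"dz":-0.12,"rx":0,"ry":0,"rz":0},{"dx":0.11,"dy":0,"dz":-0.12,"rx":0,"ry":0,"rz":0}])

```text
time: 33.92
position: [0.5578, -0.2588, 0.246]
tool_rot: [0.708, 0.706, 0.001, 0.005]
ft_force: [0.5, 0.4, -0.0]
grip_width: 0.074
```

```bash
python3 go.py 0.5426 0.0245 0.19 90
```

```text
t 33.92 pos [ 0.5578 -0.2588  0.246 ] yaw 89.84 w 0.074 F [ 0.5  0.4 -0. ]
d mm [283.5 -16.4  54.1] rot [ 0.47  0.35 -0.16]
```

Emit:
step_arm(targets=[{"dx":0.06,"dy":-0.003,"dz":0,"rx":0.4,"ry":0.3,"rz":-0.1},{"dx":0.12,"dy":-0.007,"dz":0,"rx":0.4,"ry":0.3,"rz":-0.1},{"dx":0.18,"dy":-0.01,"dz":0,"rx":0.4,"ry":0.3,"rz":-0.1},{"dx":0.24,"dy":-0.014,"dz":0.02,"rx":0.4,"ry":0.3,"rz":-0.1},{"dx":0.282,"dy":-0.0164,"dz":0.05,"rx":0.4,"ry":0.3,"rz":-0.1}], gripper=0.7)

```text
time: 34.55
position: [0.5435, 0.0252, 0.1963]
tool_rot: [0.707, 0.707, 0.002, 0.003]
ft_force: [0.8, -0.1, -0.2]
grip_width: 0.0612
```

```bash
python3 go.py 0.5426 0.0245 0.085 90; python3 - <<'E'
from rig import viewer
import cv2
cv2.imwrite("pics/wrist8.png",viewer.camera("wrist")["img"])
E
```

```text
t 34.55 pos [0.5435 0.0252 0.1963] yaw 90.02 w 0.0612 F [ 0.8 -0.1 -0.2]
d mm [ -0.5  -1.7 111.3] rot [0.39 0.09 0.02]
```

View pics/wrist8.png

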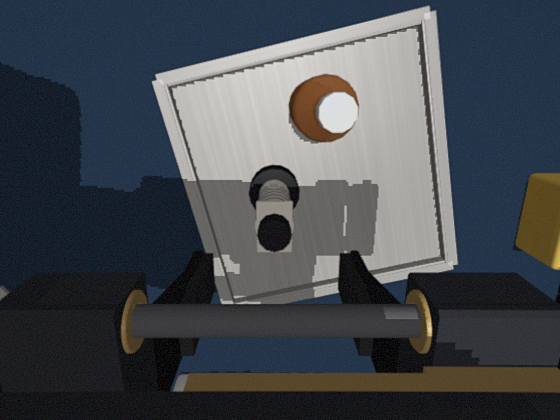

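The cartridge at (274,232) is centred between the fingers, its flange's narrow side along the jaws. Descending.

Emit:
step_arm(targets=[{"dx":-0.0005,"dy":-0.0012,"dz":0.02,"rx":0.4,"ry":0.1,"rz":0},{"dx":-0.0005,"dy":-0.0012,"dz":0.06,"rx":0.4,"ry":0.1,"rz":0},{"dx":-0.0005,"dy":-0.0012,"dz":0.09,"rx":0.4,"ry":0.1,"rz":0},{"dx":-0.0005,"dy":-0.0012,"dz":0.108,"rx":0.4,"ry":0.1,"rz":0},{"dx":-0.0005,"dy":-0.0012,"dz":0.111,"rx":0.4,"ry":0.1,"rz":0}])

```text
time: 35.22
position: [0.5377, 0.0296, 0.0807]
tool_rot: [0.706, 0.708, -0.002, -0.006]
ft_force: [-0.2, -0.1, 0.0]
grip_width: 0.061
```

Emit:
step_arm(targets=[{"dx":0,"dy":0,"dz":0,"rx":0,"ry":0,"rz":0},{"dx":0,"dy":0,"dz":0,"rx":0,"ry":0,"rz":0},{"dx":0,"dy":0,"dz":0,"rx":0,"ry":0,"rz":0},{"dx":0,"dy":0,"dz":0,"rx":0,"ry":0,"rz":0},{"dx":0,"dy":0,"dz":0,"rx":0,"ry":0,"rz":0}], gripper=0, force=20)

```text
time: 35.85
position: [0.5387, 0.0295, 0.0814]
tool_rot: [0.706, 0.708, -0.001, -0.005]
ft_force: [0.5, 0.4, 3.5]
grip_width: 0.0257
```

```bash
python3 go.py 0.5426 0.0245 0.084 90
```

```text
t 35.85 pos [0.5387 0.0295 0.0814] yaw 90.12 w 0.0257 F [0.5 0.4 3.5]
d mm [-5.   3.9 -2.7] rot [-0.52 -0.29  0.12]
```

Emit:
step_arm(targets=[{"dx":0,"dy":0,"dz":0,"rx":0,"ry":0,"rz":0},{"dx":0,"dy":0,"dz":0,"rx":0,"ry":0,"rz":0},{"dx":0,"dy":0,"dz":0,"rx":0,"ry":0,"rz":0},{"dx":-0.0025,"dy":0,"dz":-0.0015,"rx":-0.3,"ry":-0.2,"rz":0.1},{"dx":-0.005,"dy":0,"dz":-0.0027,"rx":-0.5,"ry":-0.3,"rz":0.1}], gripper=0.6)

```text
time: 36.48
position: [0.5386, 0.0243, 0.084]
tool_rot: [0.707, 0.707, -0.0, -0.0]
ft_force: [-0.0, 0.4, 0.1]
grip_width: 0.0518
```

```bash
python3 go.py 0.5392 0.0245 0.084 90; python3 - <<'E'
from rig import viewer
from h import *
c=viewer.camera("wrist");cv2.imwrite("pics/wrist9.png",c["img"])
A=allpts(c)
E
```

```text
t 36.48 pos [0.5386 0.0243 0.084 ] yaw 90.02 w 0.0518 F [-0.   0.4  0.1]
d mm [0.2 0.6 0. ] rot [-0.03  0.02  0.02]
```

View pics/wrist9.png

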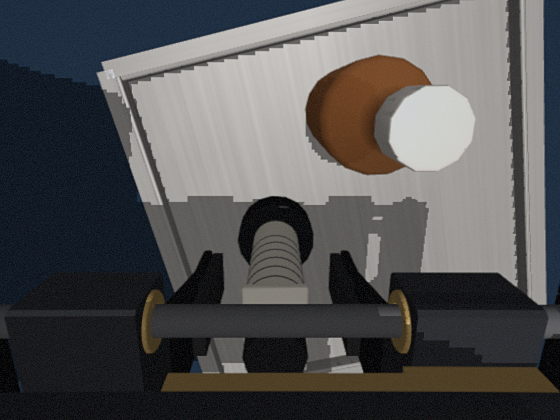

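Cartridge stands upright, centred between the fingers (275,290). Closing again.

Emit:
step_arm(targets=[{"dx":0,"dy":0,"dz":0,"rx":0,"ry":0,"rz":0},{"dx":0,"dy":0,"dz":0,"rx":0,"ry":0,"rz":0},{"dx":0,"dy":0,"dz":0,"rx":0,"ry":0,"rz":0},{"dx":0,"dy":0,"dz":0,"rx":0,"ry":0,"rz":0},{"dx":0,"dy":0,"dz":0,"rx":0,"ry":0,"rz":0}], gripper=0)

```text
time: 37.15
position: [0.5385, 0.0242, 0.0842]
tool_rot: [0.707, 0.707, -0.0, 0.0]
ft_force: [-0.1, -0.6, -0.4]
grip_width: 0.0253
```

Emit:
step_arm(targets=[{"dx":0,"dy":0,"dz":-0.01,"rx":0,"ry":0,"rz":0},{"dx":0,"dy":0,"dz":-0.035,"rx":0,"ry":0,"rz":0},{"dx":0,"dy":0,"dz":-0.07,"rx":0,"ry":0,"rz":0},{"dx":0,"dy":0,"dz":-0.1,"rx":0,"ry":0,"rz":0},{"dx":-0.03,"dy":-0.005,"dz":-0.11,"rx":0,"ry":0,"rz":0}])

```text
time: 37.78
position: [0.5347, -0.0049, 0.1968]
tool_rot: [0.706, 0.708, 0.001, 0.002]
ft_force: [-0.2, -0.1, -1.3]
grip_width: 0.0254
```

```bash
python3 go.py 0.4854 -0.303 0.18 90
```

```text
t 37.77 pos [ 0.5347 -0.0049  0.1968] yaw 90.19 w 0.0254 F [-0.2 -0.1 -1.3]
d mm [-297.9  -50.4   16.9] rot [0.24 0.06 0.19]
```

Emit:
step_arm(targets=[{"dx":-0.05,"dy":-0.008,"dz":0,"rx":0.2,"ry":0,"rz":0.2},{"dx":-0.11,"dy":-0.018,"dz":0,"rx":0.2,"ry":0,"rz":0.2},{"dx":-0.17,"dy":-0.029,"dz":0,"rx":0.2,"ry":0,"rz":0.2},{"dx":-0.23,"dy":-0.04,"dz":0,"rx":0.2,"ry":0,"rz":0.2},{"dx":-0.28,"dy":-0.0504,"dz":0.005,"rx":0.2,"ry":0,"rz":0.2}])

```text
time: 38.4
position: [0.4849, -0.2876, 0.1927]
tool_rot: [0.707, 0.707, -0.0, 0.002]
ft_force: [-0.0, -0.7, -1.7]
grip_width: 0.0253
```

```bash
python3 go.py 0.4854 -0.303 0.15 90
```

```text
t 38.4 pos [ 0.4849 -0.2876  0.1927] yaw 89.94 w 0.0253 F [-0.  -0.7 -1.7]
d mm [-15.3   0.4  42.7] rot [ 0.12  0.13 -0.06]
```

Emit:
step_arm(targets=[{"dx":-0.0153,"dy":0.0004,"dz":0.005,"rx":0.1,"ry":0.1,"rz":-0.1},{"dx":-0.0153,"dy":0.0004,"dz":0.02,"rx":0.1,"ry":0.1,"rz":-0.1},{"dx":-0.0153,"dy":0.0004,"dz":0.035,"rx":0.1,"ry":0.1,"rz":-0.1},{"dx":-0.0153,"dy":0.0004,"dz":0.043,"rx":0.1,"ry":0.1,"rz":-0.1},{"dx":-0.0153,"dy":0.0004,"dz":0.043,"rx":0.1,"ry":0.1,"rz":-0.1}])

```text
time: 39.02
position: [0.4852, -0.3013, 0.1486]
tool_rot: [0.706, 0.708, -0.0, -0.001]
ft_force: [0.1, -0.2, -1.0]
grip_width: 0.0257
```

```bash
python3 go.py 0.4854 -0.303 0.1325 90
```

```text
t 39.02 pos [ 0.4852 -0.3013  0.1486] yaw 90.13 w 0.0257 F [ 0.1 -0.2 -1. ]
d mm [-1.8  0.2 16.1] rot [-0.08 -0.08  0.13]
```

Emit:
step_arm(targets=[{"dx":-0.0017,"dy":0.0002,"dz":0.008,"rx":-0.1,"ry":-0.1,"rz":0.1},{"dx":-0.0017,"dy":0.0002,"dz":0.014,"rx":-0.1,"ry":-0.1,"rz":0.1},{"dx":-0.0017,"dy":0.0002,"dz":0.016,"rx":-0.1,"ry":-0.1,"rz":0.1},{"dx":-0.0017,"dy":0.0002,"dz":0.017,"rx":-0.1,"ry":-0.1,"rz":0.1},{"dx":-0.0017,"dy":0.0002,"dz":0.0178,"rx":-0.1,"ry":-0.1,"rz":0.1}])

```text
time: 39.65
position: [0.4855, -0.3032, 0.1311]
tool_rot: [0.707, 0.707, -0.0, 0.0]
ft_force: [-1.2, -0.0, 2.5]
grip_width: 0.0252
```

```bash
python3 go.py 0.4854 -0.303 0.1312 90
```

```text
t 39.65 pos [ 0.4855 -0.3032  0.1311] yaw 90.03 w 0.0252 F [-1.2 -0.   2.5]
d mm [ 0.2 -0.1 -0.1] rot [0.03 0.04 0.03]
```

In contact at the expected height; releasing, then up and over to the bottle.

Emit:
step_arm(targets=[{"dx":0,"dy":0,"dz":0.0005,"rx":0,"ry":0,"rz":0},{"dx":0,"dy":0,"dz":0,"rx":0,"ry":0,"rz":0},{"dx":0,"dy":0,"dz":0,"rx":0,"ry":0,"rz":0},{"dx":0,"dy":0,"dz":0,"rx":0,"ry":0,"rz":0},{"dx":0,"dy":0,"dz":0,"rx":0,"ry":0,"rz":0}], gripper=0.65)

```text
time: 40.28
position: [0.4855, -0.3031, 0.1311]
tool_rot: [0.707, 0.707, -0.0, 0.0]
ft_force: [-0.5, -0.4, 0.3]
grip_width: 0.0559
```

Emit:
step_arm(targets=[{"dx":0,"dy":0,"dz":-0.02,"rx":0,"ry":0,"rz":0},{"dx":0,"dy":0,"dz":-0.06,"rx":0,"ry":0,"rz":0},{"dx":0,"dy":0,"dz":-0.105,"rx":0,"ry":0,"rz":0},{"dx":0.05,"dy":0.01,"dz":-0.12,"rx":0,"ry":0,"rz":0},{"dx":0.11,"dy":0.025,"dz":-0.12,"rx":0,"ry":0,"rz":0}])

```text
time: 40.9
position: [0.5114, -0.1935, 0.253]
tool_rot: [0.708, 0.706, 0.001, 0.003]
ft_force: [0.2, -0.0, -0.4]
grip_width: 0.0567
```

```bash
python3 go.py 0.5776 0.0981 0.21 90
```

```text
t 40.9 pos [ 0.5114 -0.1935  0.253 ] yaw 89.85 w 0.0567 F [ 0.2 -0.  -0.4]
d mm [291.9  65.2  42.4] rot [ 0.28  0.19 -0.15]
```

Emit:
step_arm(targets=[{"dx":0.06,"dy":0.014,"dz":0,"rx":0.2,"ry":0.2,"rz":-0.1},{"dx":0.12,"dy":0.028,"dz":0,"rx":0.2,"ry":0.2,"rz":-0.1},{"dx":0.18,"dy":0.042,"dz":0,"rx":0.2,"ry":0.2,"rz":-0.1},{"dx":0.24,"dy":0.055,"dz":0,"rx":0.2,"ry":0.2,"rz":-0.1},{"dx":0.291,"dy":0.0652,"dz":0.03,"rx":0.2,"ry":0.2,"rz":-0.1}], gripper=1)

```text
time: 41.52
position: [0.5799, 0.0996, 0.2244]
tool_rot: [0.707, 0.707, 0.003, 0.003]
ft_force: [-0.0, -0.2, -0.3]
grip_width: 0.0864
```

```bash
python3 go.py 0.5776 0.0981 0.17 90
```

```text
t 41.52 pos [0.5799 0.0996 0.2244] yaw 90.01 w 0.0864 F [-0.  -0.2 -0.3]
d mm [-1.5 -2.8 54.4] rot [ 0.49 -0.01  0.01]
```

Emit:
step_arm(targets=[{"dx":-0.0015,"dy":-0.0025,"dz":0.02,"rx":0.4,"ry":0,"rz":0},{"dx":-0.0015,"dy":-0.0025,"dz":0.04,"rx":0.4,"ry":0,"rz":0},{"dx":-0.0015,"dy":-0.0025,"dz":0.054,"rx":0.4,"ry":0,"rz":0},{"dx":-0.0015,"dy":-0.0025,"dz":0.054,"rx":0.4,"ry":0,"rz":0},{"dx":-0.0015,"dy":-0.0025,"dz":0.054,"rx":0.4,"ry":0,"rz":0}])

```text
time: 42.15
position: [0.5784, 0.0978, 0.171]
tool_rot: [0.707, 0.707, 0.001, 0.001]
ft_force: [-0.7, 0.1, -0.2]
grip_width: 0.0871
```

```bash
python3 go.py 0.5776 0.0981 0.0894 90
```

```text
t 42.15 pos [0.5784 0.0978 0.171 ] yaw 89.98 w 0.0871 F [-0.7  0.1 -0.2]
d mm [ 0.3 -1.  81.6] rot [ 0.15 -0.01 -0.03]
```

Emit:
step_arm(targets=[{"dx":0.0003,"dy":-0.001,"dz":0.025,"rx":0.1,"ry":0,"rz":0},{"dx":0.0003,"dy":-0.001,"dz":0.05,"rx":0.1,"ry":0,"rz":0},{"dx":0.0003,"dy":-0.001,"dz":0.07,"rx":0.1,"ry":0,"rz":0},{"dx":0.0003,"dy":-0.001,"dz":0.08,"rx":0.1,"ry":0,"rz":0},{"dx":0.0003,"dy":-0.001,"dz":0.0814,"rx":0.1,"ry":0,"rz":0}])

```text
time: 42.78
position: [0.5778, 0.098, 0.0897]
tool_rot: [0.707, 0.707, 0.0, 0.0]
ft_force: [0.1, 0.1, -0.4]
grip_width: 0.0872
```

```bash
python3 go.py 0.5776 0.0981 0.0894 90
```

```text
t 42.77 pos [0.5778 0.098  0.0897] yaw 89.96 w 0.0872 F [ 0.1  0.1 -0.4]
d mm [ 0.1 -0.2  0.3] rot [ 0.06 -0.01 -0.04]
```

Emit:
step_arm(targets=[{"dx":0,"dy":0,"dz":0,"rx":0,"ry":0,"rz":0},{"dx":0,"dy":0,"dz":0,"rx":0,"ry":0,"rz":0},{"dx":0,"dy":0,"dz":0,"rx":0,"ry":0,"rz":0},{"dx":0,"dy":0,"dz":0,"rx":0,"ry":0,"rz":0},{"dx":0,"dy":0,"dz":0,"rx":0,"ry":0,"rz":0}], gripper=0, force=25)

```text
time: 43.4
position: [0.5779, 0.098, 0.0899]
tool_rot: [0.707, 0.707, 0.001, 0.0]
ft_force: [-0.0, 0.4, 0.6]
grip_width: 0.0449
```

Emit:
step_arm(targets=[{"dx":0,"dy":0,"dz":-0.01,"rx":0,"ry":0,"rz":0},{"dx":0,"dy":0,"dz":-0.035,"rx":0,"ry":0,"rz":0},{"dx":0,"dy":0,"dz":-0.07,"rx":0,"ry":0,"rz":0},{"dx":-0.02,"dy":0,"dz":-0.1,"rx":0,"ry":0,"rz":0},{"dx":-0.06,"dy":0,"dz":-0.11,"rx":0,"ry":0,"rz":0}])

```text
time: 44.02
position: [0.5787, 0.0385, 0.2026]
tool_rot: [0.706, 0.708, 0.002, 0.002]
ft_force: [1.0, -0.0, -2.4]
grip_width: 0.045
```

```bash
python3 go.py 0.5622 -0.2467 0.175 90
```

```text
t 44.02 pos [0.5787 0.0385 0.2026] yaw 90.13 w 0.045 F [ 1.  -0.  -2.4]
d mm [-285.2  -17.3   27.5] rot [0.34 0.   0.13]
```

Emit:
step_arm(targets=[{"dx":-0.05,"dy":-0.003,"dz":0,"rx":0.2,"ry":0,"rz":0.1},{"dx":-0.105,"dy":-0.006,"dz":0,"rx":0.3,"ry":0,"rz":0.1},{"dx":-0.16,"dy":-0.01,"dz":0,"rx":0.3,"ry":0,"rz":0.1},{"dx":-0.215,"dy":-0.013,"dz":0,"rx":0.3,"ry":0,"rz":0.1},{"dx":-0.265,"dy":-0.0165,"dz":0.005,"rx":0.3,"ry":0,"rz":0.1}])

```text
time: 44.65
position: [0.5627, -0.2285, 0.1982]
tool_rot: [0.707, 0.707, 0.0, 0.001]
ft_force: [0.7, 0.1, -2.1]
grip_width: 0.0449
```

```bash
python3 go.py 0.5622 -0.2467 0.16 90
```

```text
t 44.65 pos [ 0.5627 -0.2285  0.1982] yaw 90.0 w 0.0449 F [ 0.7  0.1 -2.1]
d mm [-18.1  -0.5  38.2] rot [ 0.1   0.03 -0.  ]
```

Emit:
step_arm(targets=[{"dx":-0.01,"dy":-0.0005,"dz":0.005,"rx":0.1,"ry":0,"rz":0},{"dx":-0.018,"dy":-0.0005,"dz":0.02,"rx":0.1,"ry":0,"rz":0},{"dx":-0.018,"dy":-0.0005,"dz":0.035,"rx":0.1,"ry":0,"rz":0},{"dx":-0.018,"dy":-0.0005,"dz":0.042,"rx":0.1,"ry":0,"rz":0},{"dx":-0.018,"dy":-0.0005,"dz":0.042,"rx":0.1,"ry":0,"rz":0}])

```text
time: 45.28
position: [0.5619, -0.245, 0.1551]
tool_rot: [0.707, 0.708, -0.0, -0.001]
ft_force: [-0.5, -0.1, -0.9]
grip_width: 0.0448
```

```bash
python3 go.py 0.5622 -0.2467 0.138 90
```

```text
t 45.27 pos [ 0.5619 -0.245   0.1551] yaw 90.09 w 0.0448 F [-0.5 -0.1 -0.9]
d mm [-1.7  0.3 17.1] rot [-0.12 -0.05  0.09]
```

Emit:
step_arm(targets=[{"dx":-0.0017,"dy":0.0003,"dz":0.008,"rx":-0.1,"ry":0,"rz":0.1},{"dx":-0.0017,"dy":0.0003,"dz":0.014,"rx":-0.1,"ry":0,"rz":0.1},{"dx":-0.0017,"dy":0.0003,"dz":0.017,"rx":-0.1,"ry":0,"rz":0.1},{"dx":-0.0017,"dy":0.0003,"dz":0.018,"rx":-0.1,"ry":0,"rz":0.1},{"dx":-0.0017,"dy":0.0003,"dz":0.019,"rx":-0.1,"ry":0,"rz":0.1}])

```text
time: 45.9
position: [0.5622, -0.2468, 0.1368]
tool_rot: [0.707, 0.707, 0.0, -0.0]
ft_force: [-2.1, 0.6, 6.1]
grip_width: 0.0447
```

Emit:
step_arm(targets=[{"dx":0,"dy":0,"dz":0,"rx":0,"ry":0,"rz":0},{"dx":0,"dy":0,"dz":0,"rx":0,"ry":0,"rz":0},{"dx":0,"dy":0,"dz":0,"rx":0,"ry":0,"rz":0},{"dx":0,"dy":0,"dz":0,"rx":0,"ry":0,"rz":0},{"dx":0,"dy":0,"dz":0,"rx":0,"ry":0,"rz":0}], gripper=0.95)

```text
time: 46.52
position: [0.5622, -0.2468, 0.1368]
tool_rot: [0.707, 0.707, 0.0, -0.0]
ft_force: [0.0, 0.4, 0.3]
grip_width: 0.0809
```

Emit:
step_arm(targets=[{"dx":0,"dy":0,"dz":-0.02,"rx":0,"ry":0,"rz":0},{"dx":0,"dy":0,"dz":-0.06,"rx":0,"ry":0,"rz":0},{"dx":0,"dy":0,"dz":-0.11,"rx":0,"ry":0,"rz":0},{"dx":-0.02,"dy":-0.01,"dz":-0.16,"rx":0,"ry":0,"rz":0},{"dx":-0.06,"dy":-0.03,"dz":-0.21,"rx":0,"ry":0,"rz":0}])

```text
time: 47.15
position: [0.5338, -0.3036, 0.3453]
tool_rot: [0.706, 0.708, 0.0, 0.0]
ft_force: [0.1, -1.3, -0.1]
grip_width: 0.083
```

Emit:
step_arm(targets=[{"dx":-0.02,"dy":-0.007,"dz":-0.013,"rx":0,"ry":0,"rz":0},{"dx":-0.02,"dy":-0.007,"dz":-0.013,"rx":0,"ry":0,"rz":0},{"dx":-0.02,"dy":-0.007,"dz":-0.013,"rx":0,"ry":0,"rz":0},{"dx":-0.02,"dy":-0.007,"dz":-0.013,"rx":0,"ry":0,"rz":0},{"dx":-0.02,"dy":-0.007,"dz":-0.013,"rx":0,"ry":0,"rz":0}])

```text
time: 47.78
position: [0.527, -0.3225, 0.357]
tool_rot: [0.706, 0.708, 0.0, -0.001]
ft_force: [-0.5, 0.2, 0.2]
grip_width: 0.0828
```

```bash
python3 go.py 0.525 -0.33 0.36 90; python3 - <<'E'
from rig import viewer
from h import *
for nm in ["wrist","top","scene"]:
    c=viewer.camera(nm); cv2.imwrite(f"pics/{nm}F.png",c["img"]); A=allpts(c)
    def f(n,lo,hi,box,z):
        m=(A[...,2]>lo)&(A[...,2]<hi)&(A[...,0]>box[0])&(A[...,0]<box[1])&(A[...,1]>box[2])&(A[...,1]<box[3])
        cs,_=cv2.findContours(m.astype(np.uint8),0,1)
        if not cs: print(nm,n,"none");return
        k=max(cs,key=cv2.contourArea); X=onz(c,k[:,0,:],z); rr=cv2.minAreaRect((X[:,:2]*1000).astype(np.float32))
        print(nm,n,np.round(rr[0],1),np.round(rr[1],1),np.median(A[...,2][m>0]).round(4))
    if nm=="wrist":
        f("bcap",.170,.19,(.5,.62,-.29,-.19),.18)
        f("sqcap",.157,.175,(.5,.62,-.42,-.33),.165)
        f("cartcap",.166,.185,(.4,.54,-.36,-.25),.175)
        f("vial",.070,.085,(.4,.52,-.42,-.33),.078)
        f("dish",.058,.068,(.4,.52,-.26,-.17),.063)
    if nm=="top": f("cup",.12,.135,(.45,.55,.31,.41),.128); f("bcap",.170,.19,(.5,.62,-.29,-.19),.18)
E
```

```text
t 47.77 pos [ 0.527  -0.3225  0.357 ] yaw 90.22 w 0.0828 F [-0.5  0.2  0.2]
d mm [-7.5 -2.  -3.1] rot [-0.06 -0.13  0.22]
wrist bcap [ 561.7 -246.8] [21.9 20.1] 0.1789
wrist sqcap [ 555.5 -367.9] [31.4 33.5] 0.164
wrist cartcap [ 485.4 -303.3] [21.5 21.1] 0.1739
wrist vial [ 478.2 -385.1] [19.2 18.3] 0.077
wrist dish [ 479.4 -221.9] [39.1 37.1] 0.0621
top cup [498.3 358.2] [45.7 42.2] 0.1287
top bcap [ 561.3 -245.6] [20.2 20.5] 0.1802
```

View pics/wristF.png

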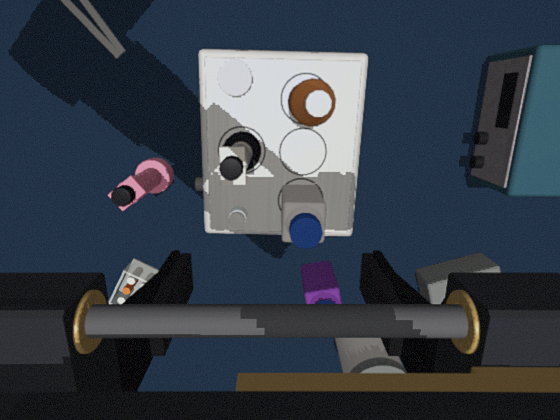

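View pics/sceneF.png

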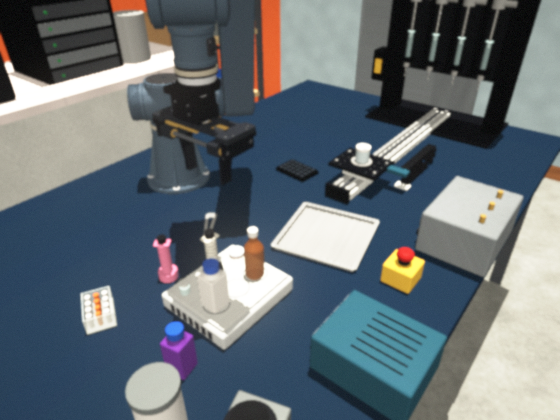

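All three containers are back on the plate: bottle cap at (318,103), blue cap (305,230), cartridge cap (231,168) in the wrist view, each within 1 mm of its start. The tray is empty, the cup is on the pad at scene (363,153), and the arm is clear of everything.

```bash
python3 -c "
from rig import robot
print(robot.hand_in())"
```

```text
the job is handed in; nothing more can be done
None
```

I set the amber bottle, cartridge and square bottle aside in the steel tray and put the cup on the printer's round pad. I then returned all three containers to their places and handed the job in at about 48 s; no verdict was reported.

**Last checks**

| Item | Result |
|---|---|
| Bottle, square bottle, cartridge | Each within about 1 mm of its starting place, upright, released |
| Vial and flat dish | Moved less than 1 mm |
| Cup | About 2 mm from the pad's centre, upright, released |
| Arm | Open and clear of everything |

**Mended on the way:** when I picked the cartridge up again in the tray, the arm came down about 5 mm off. I let go, re-centred and gripped it again; it stayed upright.

**Disagreements:** the scene camera read 4 to 11 mm away from the other two views for most of the items checked, so I used the top and wrist cameras, which agreed to about 2 mm. For the cup's final place, those two views differed by about 2 mm.

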